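Put the belt-cleaning block away and hold the sander's bevel fence on its mark

ROBOT

A 7-joint arm with a two-finger parallel gripper is mounted at the origin on the work surface. World frame = base frame: x ahead of the robot, y to its left, z up, the work surface at z = 0. Lengths are in m, angles in rad, forces in N, time in s.
With the tool pointing down it reaches from about 0.4 to 0.925 m from the base axis. Payload 4.1 kg.
Tool frame: the origin (TCP) lies midway between the tips of the shut fingers; the grasp point (between the pads) lies 19 mm behind it (r.tcp_to_grasp is the distance from the TCP to the grasp point, in m); z points along the fingers, y is the direction in which the jaws open and shut (so a half turn about z gives the same grasp; the last joint's range is limited). The gripper opens to 85 mm and grips with 20 to 120 N. Pads are 22 mm wide; open, the fingers measure 114 mm over their backs; the gripper's body (76 mm by 85 mm) begins 54 mm behind the grasp point. The pads swing forward as they close: fully open they stand 13 mm farther back than shut.
Start: joints at [1.241, 0.398, 0.045, 1.537, -0.019, 1.207, -0.051], TCP at [0.149, -0.633, 0.231] pointing down, gripper open.
Joint ranges: [-2.82, 2.82], [-0.49, 2.23], [-1.37, 1.46], [0, 2.46], [-1.36, 4.5], [0.23, 2], [-2.94, 2.94]. Speed limits (rad/s): [2.57, 2.57, 3.14, 3.14, 3.14, 3.14, 3.14].

INTERFACE

Orientations are given as a 3x3 rotation matrix whose columns are the frame's x, y, z axes.
In Python, from bench import r gives the robot as it stands.
- The arm moves only by the tool send_rows, never from a script. Its argument "targets" is a list that holds one entry, the list of rows, each a list of 5 numbers: the closure, from 0 (fully open) to 1 (shut), then the shift along the tool's x, y, z in units of 30 mm (1.0 is 30 mm), then the turn about the tool's z in units of 10 degrees (1.0 is 10 degrees). A call has 1 to 20 rows; each row shifts and turns the commanded pose from where the row before left it, along the tool's axes as they then stand; what a row does not reach is not made up. A row lasts 1/8 s, in which the tool goes at most 62.5 mm and 10.7 degrees, less where a joint would pass 70% of its speed; a pose out of reach is approached as far as the arm can. A call is refused whole if a number of a shift passes 1 or a number of a turn 1, either way. A call with a gripper value outside its range is refused whole. The fingers move at their own pace and stop on an object; the grip force is fixed at half the most. Time passes only in rows, so rows that do not move let the fingers close. It gives the time, the measured TCP pose, the force and the opening at its end, in the units of the state.
- r.read_state(): the state, without advancing time (a new reading comes with each control period).
- r.camera(name): name is "scene" or "side" or "wrist"; returns (picture, depth): 420x560x3 uint8, blue, green, red; 420x560 float32, m along the optical axis (not along the pixel's ray), 0 where there is no reading.
- r.get_calibration(name): a dict with "intrinsics" (3x3 intrinsics, pixels), "T" (4x4, takes a point from camera to world coordinates). Camera axes: x right, y down, z forward; pixel columns grow to the right and rows downward; lengths in m; the calibration is good to about 2 mm. A picture is of the moment at which its call begins: read the wrist's pose just before it. get_calibration takes no time and is no camera call; for the wrist camera it gives the pose at the moment of the call.
- r.job_done(): hands the job in, once; it reports no verdict.
The state is a dict: "clock": time; "qpos": joint angles; "joint_velocities": joint speeds; "joint_torque": joint torques, N m; "tcp_pos": TCP position; "tcp_rot": TCP orientation; "contact_force": force on the tool from outside, world axes, zero at the start; "torque": the same for the moment, N m; "grip_width": finger opening in m.
Only numpy, scipy, OpenCV 4.12 (cv2) and the standard library are available. Lean on these libraries where they do the work, as an engineer would, in place of code of your own. Each camera call takes 0.05 s, during which the arm holds its last target.

TASK

The bench belt sander is being set up for a bevel and its fence is unclamped, lying forward on its stop. Put the tan belt-cleaning block into the open drawer under the sander and slide the drawer fully home; then swing the silver fence up by its black ball knob until it is in line with the red bevel pointer and keep it there: it drops if let go, so finish while still holding it, ready for the clamp to be tightened. Leave the pointer and everything else on the bench as they are.

Things in the scene. Friction and masses are not known exactly. Their poses are not given: they have to be found in the camera images.
- block_center (a point): Tan (amber) crepe-rubber belt-cleaning block, 80 x 36 x 30 mm (x, y, z), about 0.12 kg, lying flat on the bench. The point is its centre, 15 mm above its underside; x runs along its length, y across its width, z up.
- drawer (a joint): Wooden drawer in the plywood base under the sander; value in m = how far it is out towards the robot: 0 fully home (front flush with the base), at most 0.15. It slides with about 1.5 N of friction and has no catch; push its front to shut it. Its side walls rise 40 mm above its floor, its front 50 mm; the underside of the base top, under which it slides, is 52 mm above its floor.
- drawer_in (a point): Point on the drawer's floor, 21 mm above the bench, moving with it; x points into the sander's base (the sander may be turned a little on the bench; the drawer slides along this x), y left, z up. Inside, the drawer runs from 47 mm before the point (towards the robot) to 143 mm behind it, 112 mm to the right and 152 mm to the left; a 30 mm high divider stands 105 mm left, hex keys beyond it.
- drawer_front (a point): Centre of the outer face of the drawer front (288 mm wide, 57 mm high, 12 mm thick, facing the robot), 42.5 mm above the bench; axes as drawer_in. With the drawer home it is flush with the front of the base, 320 mm wide and 85 mm high. The sander's body stands on the base from 53 mm behind that front; its belt is 170 mm above the bench.
- fence (a joint): Silver aluminium bevel fence (250 mm long, 75 mm high, 8 mm thick, 0.6 kg), hinged along the far long edge of the belt; value in rad = lean from upright towards the robot: 0 upright, 0.85 lying forward on its stop (how it starts). The hinge is loose: the fence falls forward to the stop if let go.
- fence_hinge (a point): Point on the hinge axis of fence and pointer, half-way along the fence, 172 mm above the bench, fixed to the sander. The axis runs along its y; x points away from the robot at right angles to the fence line, z up.
- fence_knob (a point): Centre of the black ball knob (30 mm diameter) on a 9 mm stem over the middle of the fence's top edge. It turns with the fence: z runs up the fence and stem, y along the hinge, x away from the robot when upright. From fence_hinge it is 115 mm along this z and 4 mm along this x. The boss under the stem (34 mm along y) ends 28 mm below its centre.
- index (a joint): Red bevel pointer, set stiffly by friction on the quadrant at the fence's left end; value in rad is the wanted lean of the fence, same zero and direction as joint fence. Leave it as it is.
- index_tip (a point): Middle of the tip of the red pointer, an arm as thick as the fence (8 mm), 12 to 18 mm wide, just beyond the fence's left end; 100 mm from the hinge axis along its z and 4 mm along its x, 137 mm left of fence_hinge. Axes like fence_knob's: fence and pointer are in line when the two z axes are parallel (their faces are then flush).
- cork: Brown cork sanding block 105 x 62 x 30 mm, a bystander. Origin at centre of underside.
- tin: Round wax tin with a green lid, 70 mm diameter, 38 mm high, a bystander. Origin at centre of underside.
- glue: Yellow glue bottle with an orange cap, 56 mm diameter, 160 mm high, a bystander. Origin at centre of underside.
- batten: Pine batten 280 x 45 x 18 mm, lying flat, a bystander. Origin at centre of underside.
- square: Try square, dark stock 110 mm, steel blade 150 mm, lying flat, a bystander. Origin under the middle of the stock.
- pencil: Flat red carpenter's pencil 170 mm long, a bystander. Origin at centre of underside.
- offcut: Pine offcut 120 x 70 x 38 mm, a bystander. Origin at centre of underside.
Things that resemble listed ones, but are neither listed nor needed, are in the scene too. What is meant by the part that bears block_center is not blue or pink, and is the smaller of those in its own colour.

How it is judged:
By the outcome, as a careful person would: the job done as asked, in the order asked, and still so for the second after the job is handed in, while the arm keeps its last pose, push and grip.
It also fails if it takes over 59 s, if anything falls off the work surface, if the arm or the gripper's body presses on something with over 40 N, if the wrist force passes 120 N, or if a joint passes its speed limit or range.

## Working session

There is one attempt and no reset: what is moved stays moved. The work goes in short steps, Python scripts to look and compute and a tool call to move; the robot and the scene stay as the last step left them, time stands still between calls to the robot, and variables do not carry over. Pictures are saved under pics/ and viewed, and the job is handed in when it is done.

Besides the shell and the picture viewer there is one more tool, called after "Request:" as a command line: name --argument value ..., lists and objects as JSON in quotes. send_rows: Moves the arm, as the interface text tells. Its arguments: {"type":"object","properties":{"targets":{"type":"array"}},"required":["targets"]}

```bash
ls; mkdir -p pics
python3 - <<'E'
from bench import r
import cv2,numpy as np
s=r.read_state();print(s)
for n in("scene","side","wrist"):
    k=r.get_calibration(n);im,d=r.camera(n);cv2.imwrite(f"pics/{n}0.png",im);np.savez(f"{n}0.npz",im=im,d=d,K=k["intrinsics"],T=k["T"]);print(n,k)
E
```

```text
pics
{'clock': 0.0, 'qpos': array([ 1.24102311,  0.39919286,  0.04503792,  1.5378751 , -0.01868336,
        1.20687939, -0.05070713]), 'joint_velocities': array([ 2.14647384e-03,  5.88751777e-05,  9.40854380e-04,  6.63187552e-04,
        5.29039420e-04, -7.78358650e-04,  7.48145387e-04]), 'joint_torque': array([ 1.12116413e-03, -4.75134122e+01,  1.36531033e+00, -2.54221219e+01,
        1.16720612e-02,  9.34060779e-03, -4.71192152e-06]), 'tcp_pos': array([ 0.14854558, -0.63215628,  0.23026516]), 'tcp_rot': array([[ 9.73465249e-01,  2.28834138e-01, -5.88314084e-04],
       [ 2.28834845e-01, -9.73463518e-01,  1.84189024e-03],
       [-1.51214932e-04, -1.92764290e-03, -9.99998131e-01]]), 'contact_force': array([-0.88019698,  0.22748917,  0.8895891 ]), 'torque': array([-0.03158572,  0.02055109, -0.06346854]), 'grip_width': 0.08567706290949711}
scene {'intrinsics': array([[411.59454262,   0.        , 283.52424831],
       [  0.        , 411.59454262, 198.89599382],
       [  0.        ,   0.        ,   1.        ]]), 'T': array([[ 0.62380651,  0.52116583, -0.58245311,  1.16336121],
       
[... 330 characters left out ...]
    ,   1.        ]]), 'T': array([[ 0.99920667, -0.00476809,  0.03953846,  0.39607093],
       [-0.03550117, -0.55654006,  0.83006194, -1.18519218],
       [ 0.01804693, -0.8308071 , -0.55626781,  0.96900868],
       [ 0.        ,  0.        ,  0.        ,  1.        ]])}
wrist {'intrinsics': array([[346.46219031,   0.        , 278.2394252 ],
       [  0.        , 346.46219031, 215.78797273],
       [  0.        ,   0.        ,   1.        ]]), 'T': array([[ 0.22878773, -0.93548476, -0.26930362,  0.21586182],
       [-0.97347581, -0.22014728, -0.06228988, -0.61525531],
       [-0.00101522,  0.27641172, -0.96103878,  0.37278505],
       [ 0.        ,  0.        ,  0.        ,  1.        ]])}
```

View pics/scene0.png

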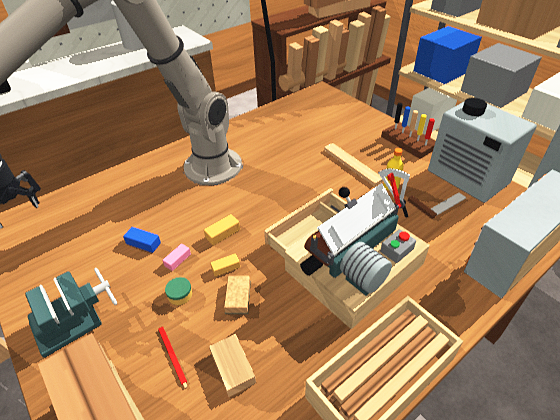

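View pics/side0.png

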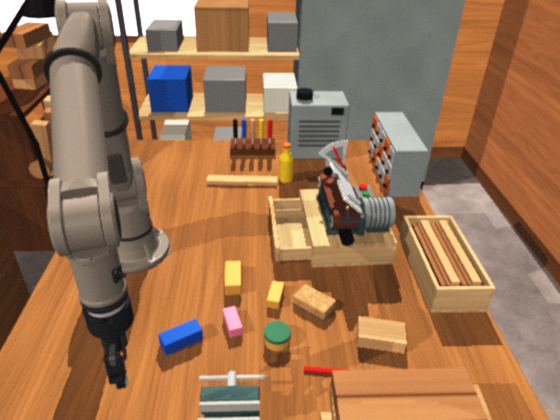

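View pics/wrist0.png

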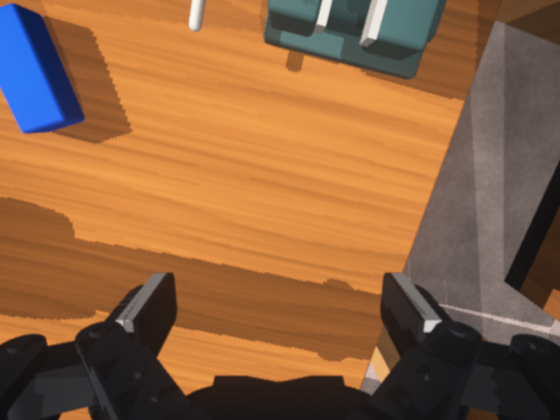

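The two amber candidates in the scene picture are the larger one at (222,229) and the smaller one at (225,265). In the side picture they are at (233,277) and (275,295). The blue block at (142,239) and the pink one at (177,257) are ruled out by colour. The smaller amber one fits the description, so I'll enlarge and measure it.

```bash
cat > h.py <<'E'
import numpy as np,cv2
def load(n):
    z=np.load(n+".npz");return z["im"],z["d"],z["K"],z["T"]
def cloud(d,K,T):
    v,u=np.mgrid[:d.shape[0],:d.shape[1]]
    P=np.stack([(u-K[0,2])/K[0,0]*d,(v-K[1,2])/K[1,1]*d,d],-1)
    return P@T[:3,:3].T+T[:3,3]
def ray(u,v,K,T,z):
    d=T[:3,:3]@np.array([(u-K[0,2])/K[0,0],(v-K[1,2])/K[1,1],1]);o=T[:3,3];return o+d*(z-o[2])/d[2]
def proj(p,K,T):
    q=T[:3,:3].T@(np.asarray(p)-T[:3,3]);return (K@q/q[2])[:2]
def tri(a,b):
    A=np.zeros((3,3));B=np.zeros(3)
    for (u,v,K,T) in(a,b):
        d=T[:3,:3]@np.array([(u-K[0,2])/K[0,0],(v-K[1,2])/K[1,1],1]);d/=np.linalg.norm(d);M=np.eye(3)-np.outer(d,d);A+=M;B+=M@T[:3,3]
    return np.linalg.solve(A,B)
def crop(im,x,y,w,h,f,name):
    cv2.imwrite("pics/"+name,cv2.resize(im[y:y+h,x:x+w],None,fx=f,fy=f,interpolation=cv2.INTER_CUBIC))
E
python3 - <<'E'
from h import *
for n in("scene0","side0"):
    im,d,K,T=load(n);P=cloud(d,K,T)
    hsv=cv2.cvtColor(im,cv2.COLOR_BGR2HSV)
    for u,v in ([(222,229),(225,265)] if n=="scene0" else [(233,277),(275,295)]):
        print(n,hsv[v,u],P[v,u])
    m=(P[...,2]>.024)&(P[...,2]<.036)&(hsv[...,1]>150)&(hsv[...,0]>18)&(hsv[...,0]<32)
    c,l,s,_=cv2.connectedComponentsWithStats(m.astype(np.uint8))
    for i in range(1,c):
        if s[i,4]>40:
            q=P[l==i];print(s[i],q.mean(0),cv2.minAreaRect((q[:,:2]*1000).astype(np.float32)))
im,*_=load("scene0");crop(im,110,190,200,150,4,"a1.png");crop(im,260,150,170,130,4,"a2.png")
im,*_=load("side0");crop(im,250,130,170,140,4,"a3.png")
E
```

```text
scene0 [ 27 140 255] [ 0.34336675 -0.17031758  0.04164478]
scene0 [ 28 135 255] [ 0.46259658 -0.23673863  0.03255007]
side0 [ 25 133 254] [ 0.32851787 -0.18097261  0.03822103]
side0 [ 25 133 254] [ 0.44813287 -0.24717138  0.02992235]
```

View pics/a1.png

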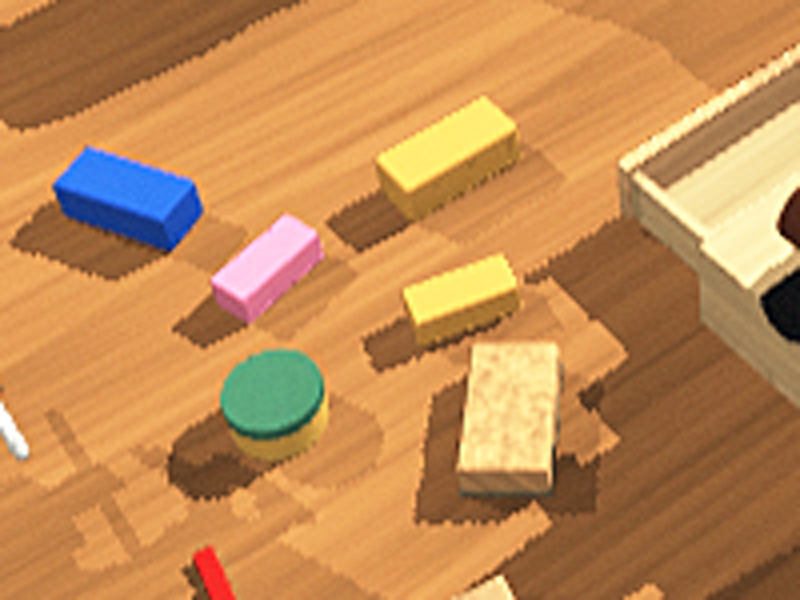

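View pics/a2.png

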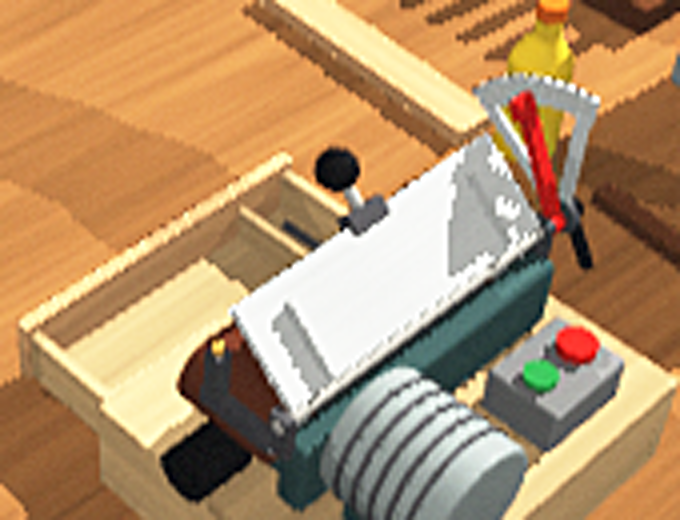

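View pics/a3.png

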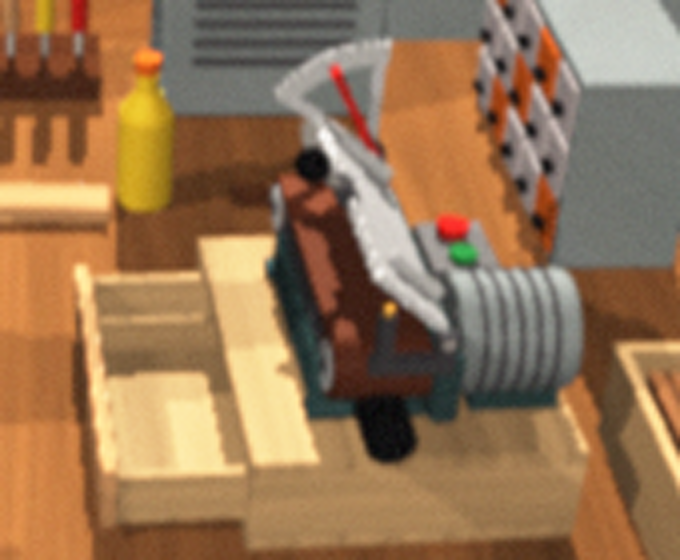

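The crop confirms it: the smaller amber block, at scene (225,265), is about two thirds the size of the amber one at (222,229). Next I'll measure the block, drawer, knob and pointer.

Run:
```python
from h import *
for n in("scene0","side0"):
    im,d,K,T=load(n);P=cloud(d,K,T)
    hsv=cv2.cvtColor(im,cv2.COLOR_BGR2HSV)
    m=(hsv[...,1]>100)&(hsv[...,0]>22)&(hsv[...,0]<32)&(hsv[...,2]>150)&(P[...,0]<.6)&(P[...,0]>.2)&(P[...,1]<-.1)
    c,l,s,_=cv2.connectedComponentsWithStats(m.astype(np.uint8))
    for i in range(1,c):
        if s[i,4]>60:
            q=P[l==i];t=(l==i)&(hsv[...,2]>240);pts=np.argwhere(t)[:,::-1]
            R=np.array([ray(u,v,K,T,.03)[:2] for u,v in pts])*1000
            print(n,s[i],q[:,2].max(),"top",len(pts),R.mean(0) if len(pts) else 0,cv2.minAreaRect(R.astype(np.float32)) if len(pts)>5 else '')
    # bench z check, knob, pointer
    blk=(hsv[...,2]<60)&(P[...,2]>.2)&(P[...,0]>.4)&(P[...,0]<.8)&(abs(P[...,1])<.3)
    c,l,s,ce=cv2.connectedComponentsWithStats(blk.astype(np.uint8))
    for i in range(1,c):
        if s[i,4]>15: print("black",s[i],ce[i],np.median(P[l==i],0))
    red=((hsv[...,0]<6)|(hsv[...,0]>174))&(hsv[...,1]>150)&(hsv[...,2]>80)&(P[...,2]>.1)&(P[...,0]>.4)&(P[...,0]<.9)
    c,l,s,ce=cv2.connectedComponentsWithStats(red.astype(np.uint8))
    for i in range(1,c):
        if s[i,4]>15:
            print("red",s[i],ce[i],np.median(P[l==i],0)); pp=np.argwhere(l==i)[:,::-1]
            o=pp[pp[:,1].argsort()];print(o[:4].tolist(),o[-4:].tolist(),P[o[0,1],o[0,0]],P[o[-1,1],o[-1,0]])
    print("bench",P[300,200] if n[1]=='c' else P[320,300])
    # base/drawer tops
    for nm,z in(("sidewall",.061),("front",.071),("basetop",.085)):
        w=(abs(P[...,2]-z)<.004)&(P[...,0]>.45)&(P[...,0]<.95)&(abs(P[...,1])<.3)&(hsv[...,1]>40)&(hsv[...,1]<150)
        q=P[w];print(nm,len(q),cv2.minAreaRect((q[:,:2]*1000).astype(np.float32)))
        vis=im.copy();vis[w]=(255,0,255)
        if nm!="sidewall":crop(vis,250,130,180,150,4,f"{n}_{nm}.png")
```

```text
scene0 [205 214  34  23 336] 0.0466202593722459 top 336 [ 317.05059142 -158.79686792] ((316.6705017089844, -157.614013671875), (46.24272155761719, 102.64752197265625), 1.7820812463760376)
scene0 [211 254  28  17 241] 0.036780204981752496 top 241 [ 448.66464725 -230.04093876] ((448.40252685546875, -229.49746704101562), (77.16238403320312, 33.75348663330078), 77.05416870117188)
black [339 187  11  11  86] [343.72093023 192.20930233] [0.62508454 0.05688391 0.25927377]
red [427 118   8  13  66] [430.31818182 124.03030303] [0.45897419 0.69216727 0.12901071]
[[430, 118], [431, 118], [433, 118], [429, 119]] [[431, 129], [428, 130], [429, 130], [431, 130]] [0.450707   0.69351186 0.14969783] [0.46460686 0.69832712 0.10176434]
red [388 173  14  36 165] [394.32727273 189.2969697 ] [0.67797842 0.20468241 0.22126965]
[[390, 173], [391, 173], [392, 173], [389, 174]] [[400, 206], [399, 207], [400, 207], [398, 208]] [0.65343176 0.20492303 0.26483251] [0.70269971 0.20415475 0.169309  ]
red [399 232  11   9  80] [403.7    235.9875] [0.76441938 0.16271163 0.13475273]
[[401, 232], [402, 232], [403, 232]
[... 1432 characters left out ...]
0.20147034 0.26354703] [0.700657   0.20958702 0.1824268 ]
red [359 184   8   6  39] [362.48717949 186.53846154] [0.76151037 0.15954072 0.1335283 ]
[[360, 184], [361, 184], [362, 184], [363, 184]] [[362, 189], [363, 189], [364, 189], [365, 189]] [0.75260515 0.16350506 0.1416246 ] [0.77104386 0.15837891 0.12454536]
bench [ 0.51416637 -0.31526915  0.00258436]
sidewall 499 ((710.8812866210938, -32.1092529296875), (322.29376220703125, 651.9300537109375), 64.52651977539062)
front 574 ((697.6674194335938, -65.56015014648438), (338.73968505859375, 603.0115966796875), 74.49858856201172)
basetop 2191 ((750.3267822265625, -36.402191162109375), (340.02923583984375, 584.5321044921875), 62.68653106689453)
```

Run:
```python
from h import *
im,d,K,T=load("scene0");im2,d2,K2,T2=load("side0")
for im,x,y,w,h,n in((im,255,170,130,110,"b1.png"),(im2,262,190,100,80,"b2.png")):
    f=6 if n=="b1.png" else 8
    o=cv2.resize(im[y:y+h,x:x+w],None,fx=f,fy=f,interpolation=cv2.INTER_CUBIC)
    for k in range(0,w,10):
        cv2.line(o,(k*f,0),(k*f,6),(0,0,255),1); 
        if k%20==0: cv2.putText(o,str(x+k),(k*f,18),0,.4,(0,0,255),1)
    for k in range(0,h,10):
        cv2.line(o,(0,k*f),(6,k*f),(0,0,255),1)
        if k%20==0: cv2.putText(o,str(y+k),(8,k*f+5),0,.4,(0,0,255),1)
    cv2.imwrite("pics/"+n,o)
```

```text
(no output)
```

View pics/b1.png

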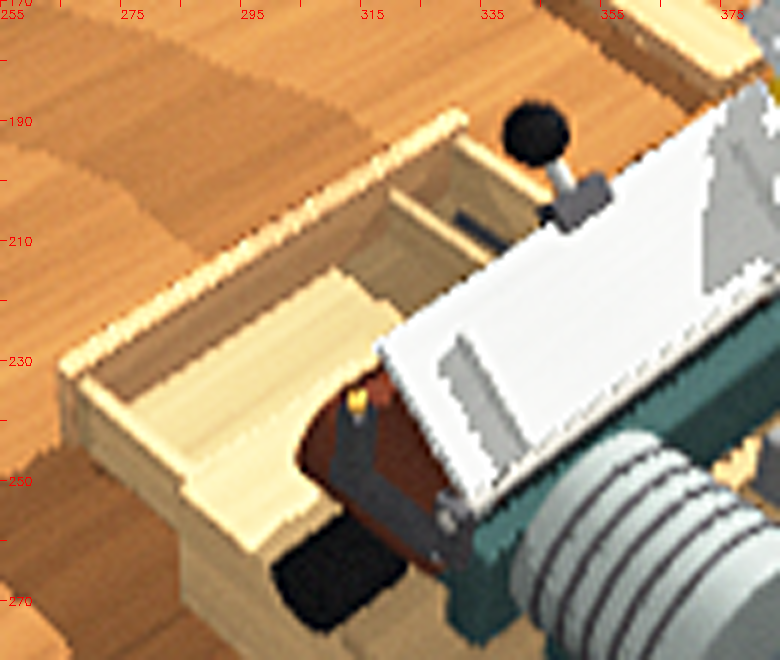

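View pics/b2.png

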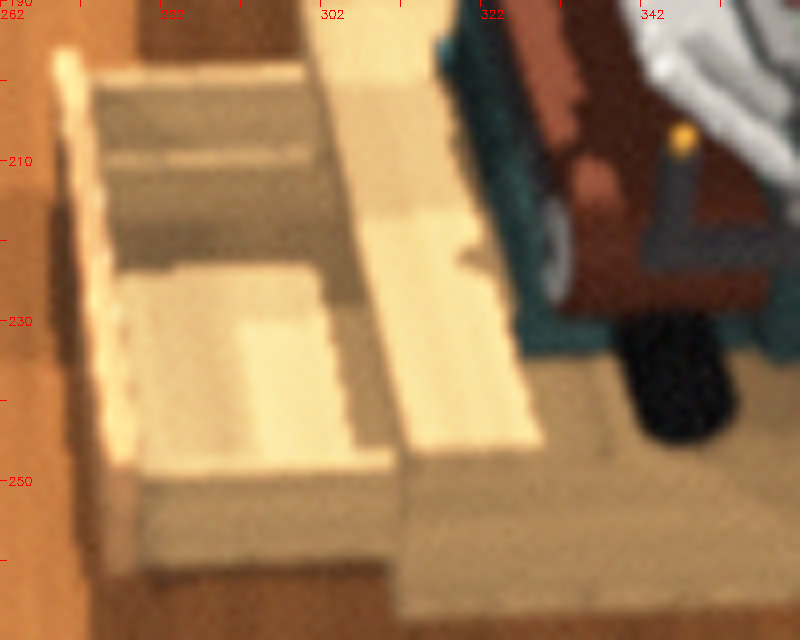

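Run:
```python
from h import *
im,d,K,T=load("scene0");im2,d2,K2,T2=load("side0")
a=ray(265,230.3,K,T,.071);b=ray(330.8,188,K,T,.071)
a2=ray(275.5,248,K2,T2,.071);b2=ray(268.6,196.2,K2,T2,.071)
def yaw(a,b): v=b-a; return np.degrees(np.arctan2(-v[0],v[1])),np.linalg.norm(v)
print("front R/L scene",a,b,yaw(a,b));print("side",a2,b2,yaw(a2,b2))
print("base right corner",ray(285.5,251.3,K,T,.085),ray(312.6,245.9,K2,T2,.085))
c=ray(312.6,245.9,K2,T2,.085);e=ray(300,190,K2,T2,.085);print("base edge",yaw(c,e))
# knob & pointer
print("knob",tri((343.9,192.2,K,T),(327.6,171,K2,T2)))
crop(im,375,160,60,60,10,"c1.png");crop(im2,315,130,60,60,10,"c2.png")
```

```text
front R/L scene [ 0.4562767  -0.08515299  0.071     ] [0.44151586 0.20024527 0.071     ] (np.float64(2.9607075933120144), np.float64(0.2857797169208026))
side [ 0.45461584 -0.0906407   0.071     ] [0.4409633  0.19793264 0.071     ] (np.float64(2.708670519776665), np.float64(0.2888961157322621))
base right corner [ 0.56870846 -0.09613624  0.085     ] [ 0.56577334 -0.09929527  0.085     ]
base edge (np.float64(2.2378794164946725), np.float64(0.3157001786656986))
knob [0.61897151 0.06479464 0.25028068]
```

View pics/c1.png

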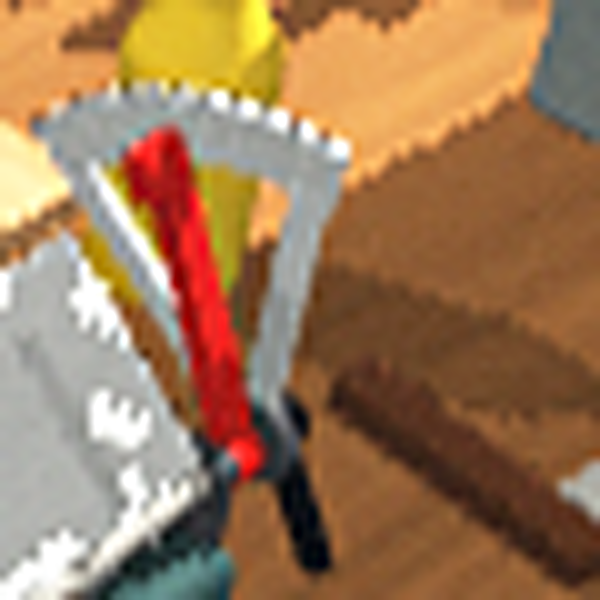

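View pics/c2.png

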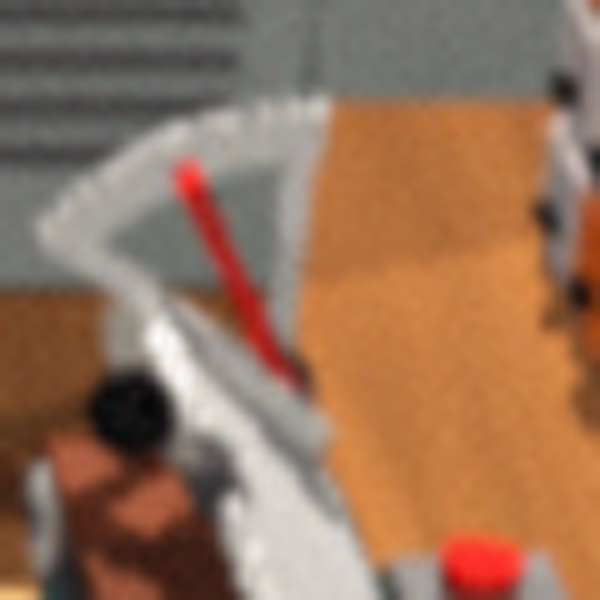

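Run:
```python
from h import *
c=np.array([.449,-.230]);j=np.array([np.cos(np.radians(-13)),np.sin(np.radians(-13))]);l=np.array([-j[1],j[0]])
for n,w in(("scene0",(222,268,36,50)),("side0",(285,280,58,45))):
    im,d,K,T=load(n);x,y,ww,hh=w
    P=cloud(d,K,T);hsv=cv2.cvtColor(im,cv2.COLOR_BGR2HSV)
    sub=P[y:y+hh,x:x+ww].reshape(-1,3);m=(sub[:,2]>.022)&(sub[:,2]<.045)
    q=sub[m][:,:2];a=(q-c)@j;b=(q-c)@l
    print(n,len(q),cv2.minAreaRect((q*1000).astype(np.float32)))
    for s in range(-40,41,10):
        k=abs(b*1000-s)<6
        if k.any(): print(s,np.percentile(a[k]*1000,[2,10,50]).round())
```

```text
scene0 773 ((542.353515625, -250.7344512939453), (74.9839096069336, 146.5763702392578), 59.90217590332031)
-40 [113. 118. 136.]
-30 [ 91. 102. 129.]
-20 [ 72.  85. 123.]
-10 [ 25.  69. 118.]
0 [ 59.  69. 117.]
10 [ 60.  70. 108.]
20 [ 65.  71. 102.]
30 [68. 74. 91.]
40 [74. 75. 85.]
side0 670 ((525.4160766601562, -299.2454528808594), (167.1008758544922, 105.35209655761719), 50.715633392333984)
-40 [104. 110. 130.]
-30 [ 89.  95. 123.]
-20 [ 65.  74. 114.]
-10 [ 56.  64. 112.]
0 [ 60.  69. 114.]
10 [ 63.  71. 104.]
20 [ 67.  73. 100.]
30 [72. 75. 91.]
40 [78. 78. 84.]
```

Request:
send_rows --targets '[[[0.3,0.986,-0.826,0,0],[0.3,0.986,-0.826,0,0],[0.3,0.986,-0.826,0,0],[0.3,0.986,-0.826,0,0],[0.3,0.986,-0.826,0,0],[0.3,0.986,-0.826,0,0],[0.3,0.986,-0.826,0,0],[0.3,0.986,-0.826,0,0],[0.3,0.986,-0.826,0,0],[0.3,0.986,-0.826,0,0],[0.3,0.986,-0.826,0,0],[0.3,0.986,-0.826,0,0],[0.3,0.986,-0.826,0,0],[0.3,0,0,0.5,-0.91],[0.3,0,0,0.5,-0.91],[0.3,0,0,0.5,-0.91],[0.3,0,0,0.5,-0.91],[0.3,0,0,0.5,-0.91],[0.3,0,0,0.5,-0.91],[0.3,0,0,0.5,-0.91]]]'

```text
clock: 2.65
tcp_pos: [0.4491, -0.2312, 0.1256]
tcp_rot: [[0.221, 0.975, -0.0], [0.975, -0.221, 0.0], [-0.0, -0.0, -1.0]]
contact_force: [-0.5, -0.6, -0.3]
grip_width: 0.0596
```

Run:
```python
from h import *
from bench import r
k=r.get_calibration("wrist");im,d=r.camera("wrist");K,T=k["intrinsics"],k["T"];cv2.imwrite("pics/w1.png",im)
hsv=cv2.cvtColor(im,cv2.COLOR_BGR2HSV);P=cloud(d,K,T)
m=(hsv[...,1]>100)&(hsv[...,0]>22)&(hsv[...,0]<32)&(hsv[...,2]>200)&(P[...,2]>.025)&(P[...,2]<.034)&(P[...,0]>.39)
c,l,s,_=cv2.connectedComponentsWithStats(m.astype(np.uint8));i=1+s[1:,4].argmax()
R=np.array([ray(u,v,K,T,.03)[:2] for v,u in np.argwhere(l==i)])*1000
print(s[i],cv2.minAreaRect(R.astype(np.float32)))
```

```text
[ 254  159   47  104 4524] ((447.5242004394531, -226.12649536132812), (76.3437728881836, 31.543102264404297), 76.36378479003906)
```

View pics/w1.png

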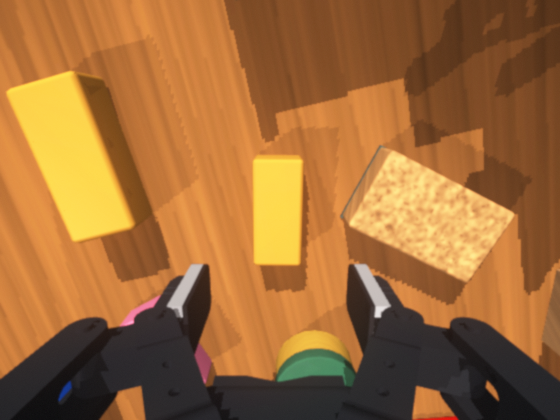

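The wrist view shows the small tan block centred at (277,210), between the fingers at (190,300) and (370,300). The cork is clear on the right at (430,215).

Request:
send_rows --targets '[[[0.3,0.1,0,0.81,0],[0.3,0,0,0.81,0],[0.3,0,0,0.81,0],[0.3,0,0,0.81,0],[0.3,0,0,0.81,0],[0.3,0,0,0,0],[1,0,0,0,0],[1,0,0,0,0],[1,0,0,0,0],[1,0,0,0,0],[1,0,0,0,0],[1,0,0,0,0]]]'

```text
clock: 4.2
tcp_pos: [0.4511, -0.2288, 0.0061]
tcp_rot: [[0.227, 0.974, 0.002], [0.974, -0.227, -0.001], [-0.001, 0.002, -1.0]]
contact_force: [-0.7, -0.7, 7.0]
grip_width: 0.0346
```

Request:
send_rows --targets '[[[1,0,0,-1,0],[1,0,0,-1,0],[1,0,0,-1,-0.79],[1,0,0,-1,-0.79],[1,0.9125,0.289,-0.5,0],[1,0.9125,0.289,0,0],[1,0.9125,0.289,0,0],[1,0.9125,0.289,0,0],[1,0.9125,0.289,0,0],[1,0.9125,0.289,0,0],[1,0.9125,0.289,0,0],[1,0.9125,0.289,0,0],[1,0,0,0,0]]]'

```text
clock: 5.82
tcp_pos: [0.509, -0.0035, 0.1399]
tcp_rot: [[-0.052, 0.999, 0.0], [0.999, 0.052, 0.001], [0.001, 0.0, -1.0]]
contact_force: [-1.2, -1.1, -0.8]
grip_width: 0.035
```

Run:
```python
from h import *
from bench import r
s=r.read_state();print(s["tcp_pos"],s["tcp_rot"].round(3).tolist(),s["grip_width"])
for n in("scene","side"):
    k=r.get_calibration(n);im,d=r.camera(n);np.savez(n+"1.npz",im=im,d=d,K=k["intrinsics"],T=k["T"])
    if n=="scene":crop(im,240,120,170,140,4,"d1.png")
    else:crop(im,240,130,150,140,4,"d2.png")
```

```text
[ 0.50897839 -0.00345695  0.1399202 ] [[-0.052, 0.999, 0.0], [0.999, 0.052, 0.001], [0.001, 0.0, -1.0]] 0.0349755142617413
```

View pics/d1.png

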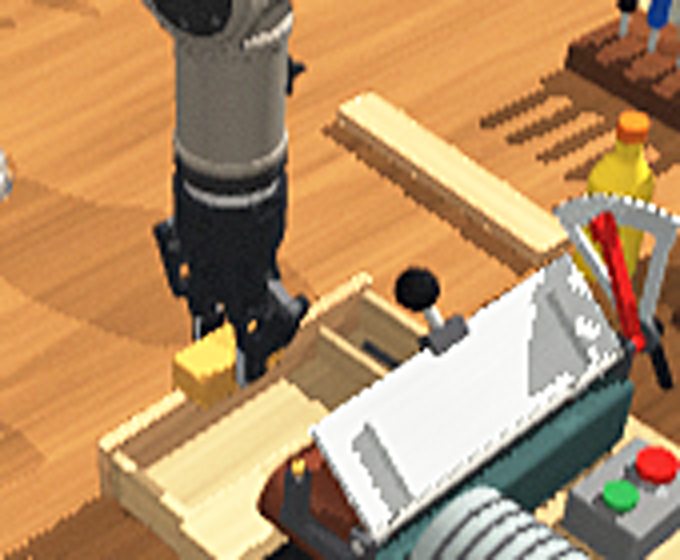

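View pics/d2.png

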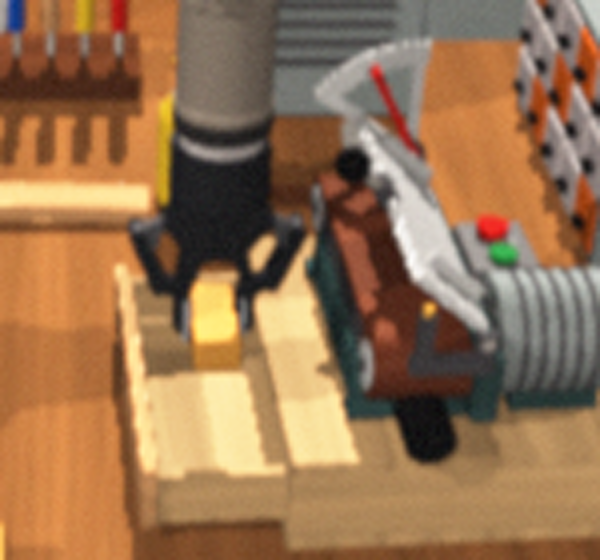

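The side view shows the block at (215,325) hanging over the drawer's open gap, lengthwise along the drawer front. I'll shift 3 mm inwards and lower.

Request:
send_rows --targets '[[[1,0,0.1,0.73,0],[1,0,0,0.73,0],[1,0,0,0.73,0],[1,0,0,0.73,0],[1,0,0,0.7,0],[1,0,0,0,0],[1,0,0,0,0]]]'

```text
clock: 6.8
tcp_pos: [0.5101, -0.0077, 0.0308]
tcp_rot: [[-0.045, 0.999, -0.004], [0.999, 0.045, -0.002], [-0.001, -0.004, -1.0]]
contact_force: [-5.3, -0.8, -2.9]
grip_width: 0.0346
```

Run:
```python
from h import *
from bench import r
for n in("scene","side"):
    k=r.get_calibration(n);im,d=r.camera(n);np.savez(n+"2.npz",im=im,d=d,K=k["intrinsics"],T=k["T"])
    if n=="scene":crop(im,240,150,150,120,5,"e1.png")
    else:crop(im,250,170,100,80,7,"e2.png")
s=r.read_state();print(s["contact_force"],s["torque"],s["tcp_pos"])
```

```text
[-5.16772614 -1.28600213 -0.85832355] [-0.25251513  0.93455519 -0.06358141] [ 0.51028017 -0.0074538   0.03111535]
```

View pics/e1.png

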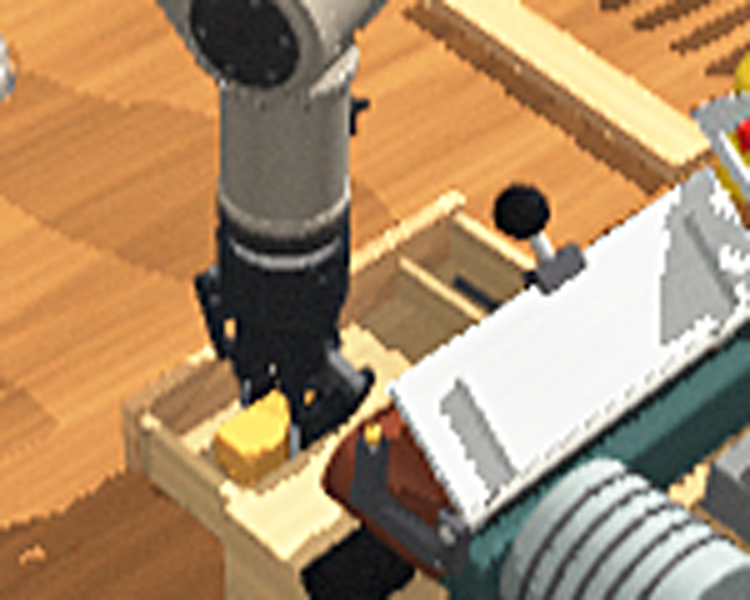

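View pics/e2.png

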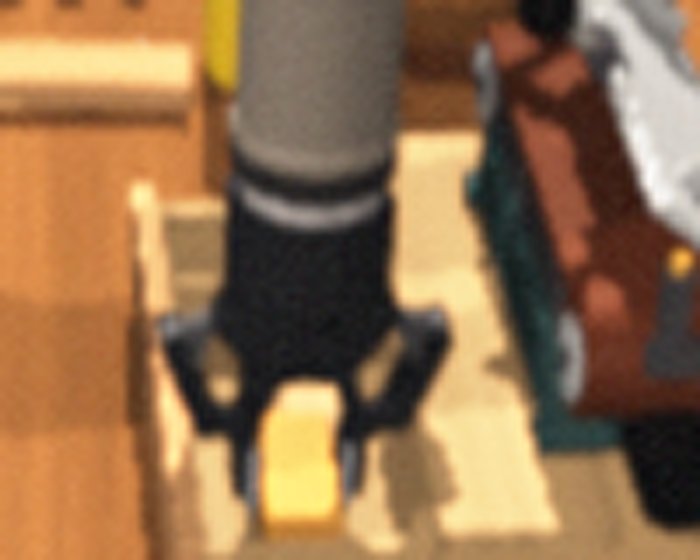

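Request:
send_rows --targets '[[[1,0,-0.15,-0.1,0],[1,0,0,0,0]]]'

```text
clock: 7.15
tcp_pos: [0.5089, -0.0061, 0.0354]
tcp_rot: [[-0.048, 0.999, 0.004], [0.999, 0.048, 0.0], [-0.0, 0.004, -1.0]]
contact_force: [0.6, 0.8, -1.3]
grip_width: 0.0347
```

Request:
send_rows --targets '[[[1,0,0,0.13,0],[0.5,0,0,0,0],[0.5,0,0,0,0],[0.5,0,0,0,0]]]'

```text
clock: 7.65
tcp_pos: [0.5066, -0.0064, 0.03]
tcp_rot: [[-0.048, 0.999, -0.002], [0.999, 0.048, -0.0], [-0.0, -0.002, -1.0]]
contact_force: [-3.0, 0.5, -0.6]
grip_width: 0.0427
```

Released. Now straight up.

Request:
send_rows --targets '[[[0.5,0,0,-0.5,0],[0.5,0,0,-1,0],[0.5,0,0,-1,0],[0.5,0,0,-1,0],[0.5,0,0,-1,0]]]'

```text
clock: 8.28
tcp_pos: [0.5089, -0.006, 0.1681]
tcp_rot: [[-0.048, 0.999, 0.004], [0.999, 0.048, -0.0], [-0.0, 0.004, -1.0]]
contact_force: [1.2, 0.9, -0.2]
grip_width: 0.0425
```

Run:
```python
from h import *
from bench import r
for n in("scene","side"):
    k=r.get_calibration(n);im,d=r.camera(n);np.savez(n+"3.npz",im=im,d=d,K=k["intrinsics"],T=k["T"])
    if n=="scene":crop(im,240,150,150,120,5,"f1.png")
    else:crop(im,250,170,100,80,7,"f2.png")
s=r.read_state();print(s["contact_force"],s["tcp_pos"])
```

```text
[ 0.7385505  -0.03587104  0.10792594] [ 0.51141096 -0.00575413  0.17025457]
```

View pics/f1.png

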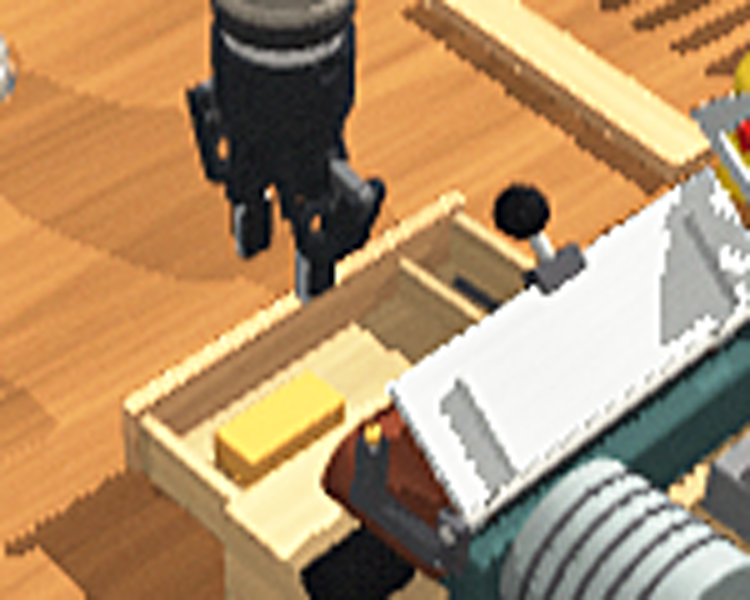

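View pics/f2.png

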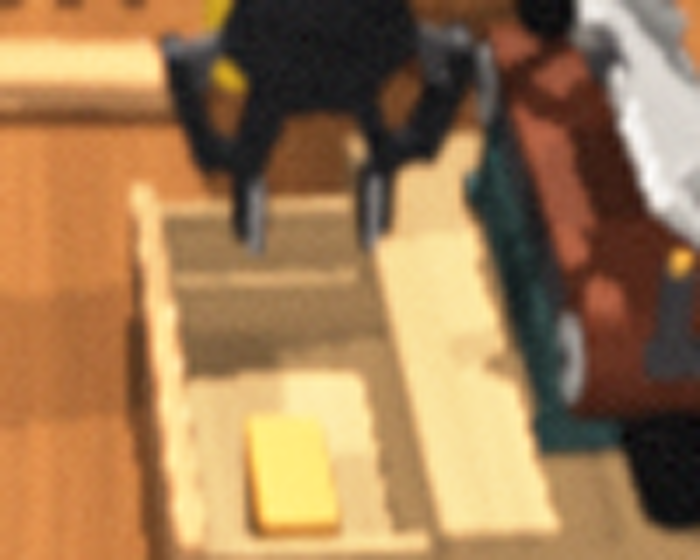

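The tan block lies flat in the drawer at scene-crop (280,425). Next I'll move in front of the drawer, turn the tool with jaws along the drawer face, close the fingers and push.

Request:
send_rows --targets '[[[1,0.53,-0.82,0,0],[1,0.53,-0.82,0,0],[1,0.53,-0.82,0,0],[1,0.53,-0.82,0,0],[1,0,0,0,-1],[1,0,0,0,-1],[1,0,0,0.5,-1],[1,0,0,0.5,-1],[1,0,0,0.5,-1],[1,0,0,0.5,-1],[1,0,0,0.5,-1],[1,0,0,0.5,-1],[1,0,0,0.5,-1],[1,0,0,0.2,0]]]'

```text
clock: 10.12
tcp_pos: [0.4061, 0.0527, 0.0539]
tcp_rot: [[-0.999, -0.046, -0.0], [-0.046, 0.999, 0.001], [0.0, 0.001, -1.0]]
contact_force: [0.4, 0.2, 0.2]
grip_width: 0.0001
```

Request:
send_rows --targets '[[[1,-0.5,0,0,0],[1,-0.5,0,0,0],[1,-0.5,0,0,0],[1,-0.5,0,0,0],[1,-0.5,0,0,0],[1,-0.5,0,0,0],[1,-0.5,0,0,0],[1,-0.3,0,0,0],[1,-0.3,0,0,0],[1,-0.3,0,0,0],[1,0,0,0,0]]]'

```text
clock: 11.5
tcp_pos: [0.5392, 0.0588, 0.0544]
tcp_rot: [[-0.999, -0.047, 0.002], [-0.047, 0.999, 0.0], [-0.002, 0.0, -1.0]]
contact_force: [0.1, 0.4, 0.1]
grip_width: -0.0004
```

Request:
send_rows --targets '[[[1,-0.15,0,0,0],[1,-0.15,0,0,0],[1,-0.1,0,0,0],[1,0,0,0,0]]]'

```text
clock: 12.0
tcp_pos: [0.5469, 0.0591, 0.0538]
tcp_rot: [[-0.999, -0.048, -0.006], [-0.048, 0.999, -0.002], [0.006, -0.002, -1.0]]
contact_force: [-8.4, -0.7, 5.7]
grip_width: 0.0002
```

Run:
```python
from h import *
from bench import r
for n in("scene","side"):
    k=r.get_calibration(n);im,d=r.camera(n);np.savez(n+"4.npz",im=im,d=d,K=k["intrinsics"],T=k["T"])
    if n=="scene":crop(im,250,140,150,120,5,"g1.png")
    else:crop(im,260,160,100,90,7,"g2.png")
s=r.read_state();print(s["contact_force"],s["tcp_pos"])
```

```text
[-8.05842287  0.51768451  5.11883091] [0.54693978 0.05904617 0.05383519]
```

View pics/g2.png

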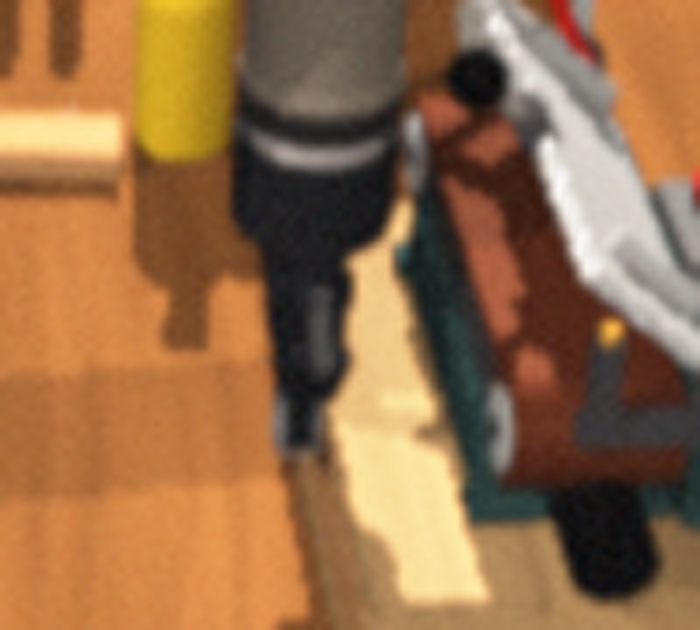

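View pics/g1.png

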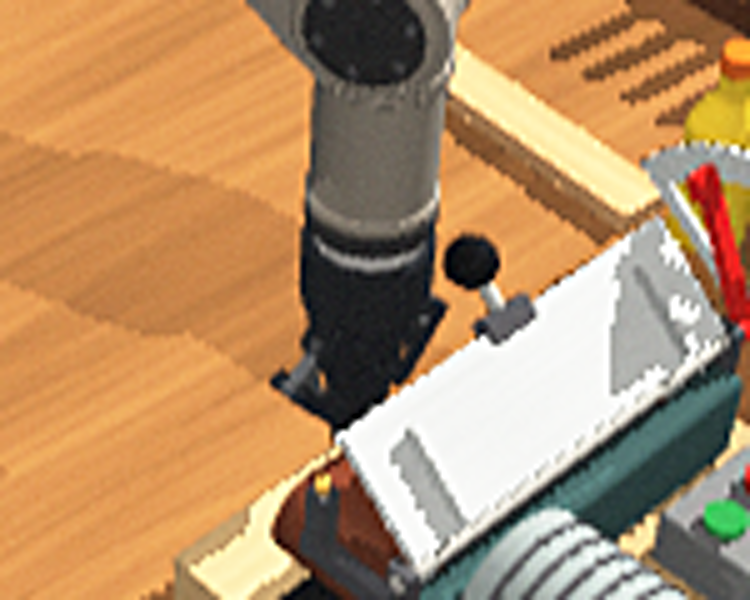

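Request:
send_rows --targets '[[[1,-0.1,0,0,0],[1,0,0,0,0]]]'

```text
clock: 12.35
tcp_pos: [0.5468, 0.059, 0.0534]
tcp_rot: [[-0.999, -0.048, -0.013], [-0.048, 0.999, -0.004], [0.013, -0.003, -1.0]]
contact_force: [-14.5, -0.9, 10.6]
grip_width: 0.0002
```

Request:
send_rows --targets '[[[1,0.5,0,0,0],[1,1,0,0,0],[1,1,0,-1,0],[1,0,0,-1,0],[0.4,0,0,-1,0],[0.4,0,0,-1,0],[0.4,0,0,-1,0]]]'

```text
clock: 13.22
tcp_pos: [0.4784, 0.0559, 0.2055]
tcp_rot: [[-0.999, -0.048, 0.002], [-0.048, 0.999, -0.0], [-0.002, -0.001, -1.0]]
contact_force: [0.9, 0.3, -0.7]
grip_width: 0.0507
```

Run:
```python
from h import *
from bench import r
for n in("scene","side","wrist"):
    k=r.get_calibration(n);im,d=r.camera(n);np.savez(n+"5.npz",im=im,d=d,K=k["intrinsics"],T=k["T"])
    if n=="scene":crop(im,250,140,150,120,5,"i1.png")
    elif n=="side":crop(im,260,160,100,90,7,"i2.png")
    else: cv2.imwrite("pics/i3.png",im)
s=r.read_state();print(s["contact_force"],s["tcp_pos"])
```

```text
[-0.00598372 -0.90451794 -0.70838947] [0.47952209 0.05604115 0.20582833]
```

View pics/i2.png

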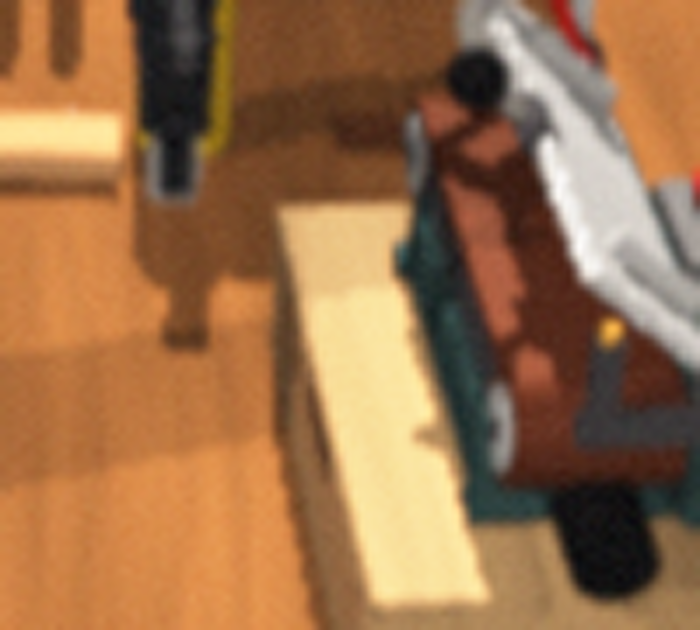

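View pics/i3.png

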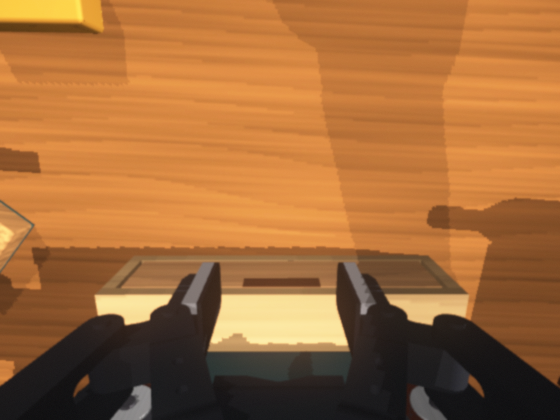

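Run:
```python
from h import *
im,d,K,T=load("wrist5");P=cloud(d,K,T);xd=np.array([.9989,.047,0])
crop(im,90,235,390,70,2,"j1.png")
for v in (258,262,268,274,280,286,290):
    print(v,[(u,P[v,u].dot(xd).round(4),P[v,u,2].round(3)) for u in(110,130,150,225,300,330,400,430,445)])
```

```text
258 [(110, np.float64(0.5627), np.float64(0.001)), (130, np.float64(0.563), np.float64(-0.0)), (150, np.float64(0.5592), np.float64(0.008)), (225, np.float64(0.5589), np.float64(0.009)), (300, np.float64(0.5593), np.float64(0.008)), (330, np.float64(0.5588), np.float64(0.009)), (400, np.float64(0.5582), np.float64(0.01)), (430, np.float64(0.5587), np.float64(0.009)), (445, np.float64(0.5626), np.float64(-0.0))]
262 [(110, np.float64(0.5673), np.float64(0.001)), (130, np.float64(0.5597), np.float64(0.018)), (150, np.float64(0.5588), np.float64(0.02)), (225, np.float64(0.559), np.float64(0.019)), (300, np.float64(0.5592), np.float64(0.018)), (330, np.float64(0.5587), np.float64(0.019)), (400, np.float64(0.559), np.float64(0.019)), (430, np.float64(0.5582), np.float64(0.02)), (445, np.float64(0.5674), np.float64(-0.0))]
268 [(110, np.float64(0.5743), np.float64(0.001)), (130, np.float64(0.5596), np.float64(0.032)), (150, np.float64(0.5589), np.float64(0.034)), (225, np.float64(0.5586), np.float64(0.034)), (300, np.float64(0.5595), np.float64(0.032)), (330, np.float64(0.559), np.float64(
[... 1104 characters left out ...]
oat64(0.07)), (225, np.float64(0.5594), np.float64(0.07)), (300, np.float64(0.5592), np.float64(0.07)), (330, np.float64(0.5594), np.float64(0.07)), (400, np.float64(0.5592), np.float64(0.07)), (430, np.float64(0.5588), np.float64(0.071)), (445, np.float64(0.5612), np.float64(0.066))]
290 [(110, np.float64(0.559), np.float64(0.078)), (130, np.float64(0.5591), np.float64(0.078)), (150, np.float64(0.559), np.float64(0.078)), (225, np.float64(0.559), np.float64(0.078)), (300, np.float64(0.5584), np.float64(0.079)), (330, np.float64(0.5586), np.float64(0.079)), (400, np.float64(0.5588), np.float64(0.078)), (430, np.float64(0.5589), np.float64(0.078)), (445, np.float64(0.5579), np.float64(0.08))]
```

View pics/j1.png

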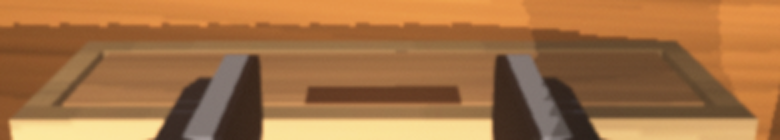

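The wrist depth puts the drawer face and the base frame in the same plane (0.559 ± 0.0005 m), so the drawer is home. Next is the knob: triangulated centre ≈ (0.619, 0.064, 0.2505).

Request:
send_rows --targets '[[[0.4,0,0.07,-0.5,0],[0.4,0,0,-0.52,0],[0.4,-0.8,0,0,0],[0.4,-0.8,0,0,0],[0.4,-0.8,0,0,0],[0.4,-0.8,0,0,0],[0.4,-0.8,0,0,0],[0.4,-0.64,0,0,0],[0.4,0,0,0,0]]]'

```text
clock: 14.5
tcp_pos: [0.6178, 0.0647, 0.2348]
tcp_rot: [[-0.999, -0.047, -0.0], [-0.047, 0.999, 0.001], [0.0, 0.001, -1.0]]
contact_force: [-0.2, 0.1, 0.1]
grip_width: 0.0515
```

Run:
```python
from h import *
from bench import r
for n in("scene","side"):
    k=r.get_calibration(n);im,d=r.camera(n);np.savez(n+"6.npz",im=im,d=d,K=k["intrinsics"],T=k["T"])
    if n=="scene":crop(im,310,130,110,90,7,"k1.png")
    elif n=="side":crop(im,290,120,90,80,8,"k2.png")
s=r.read_state();print(s["contact_force"],s["tcp_pos"])
```

```text
[-0.2027353  -0.18264723  0.37807472] [0.61640235 0.06482309 0.23488667]
```

View pics/k1.png

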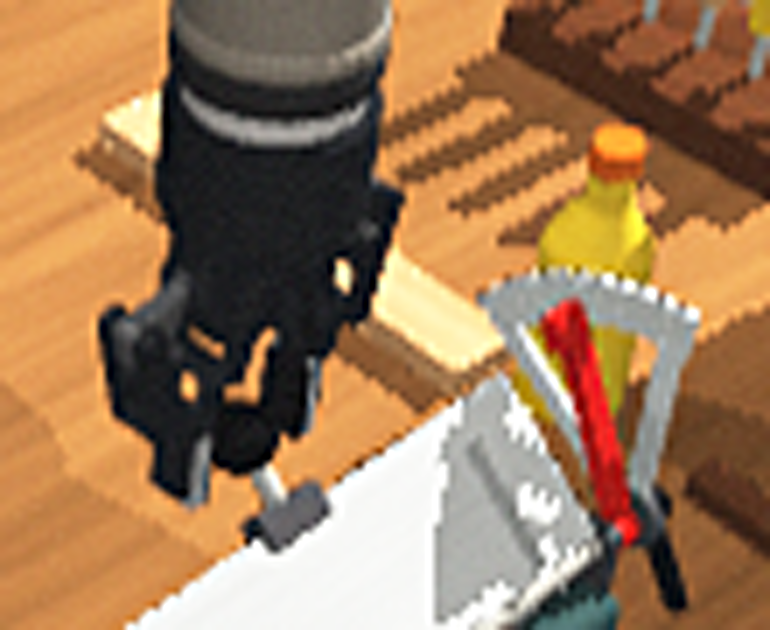

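View pics/k2.png

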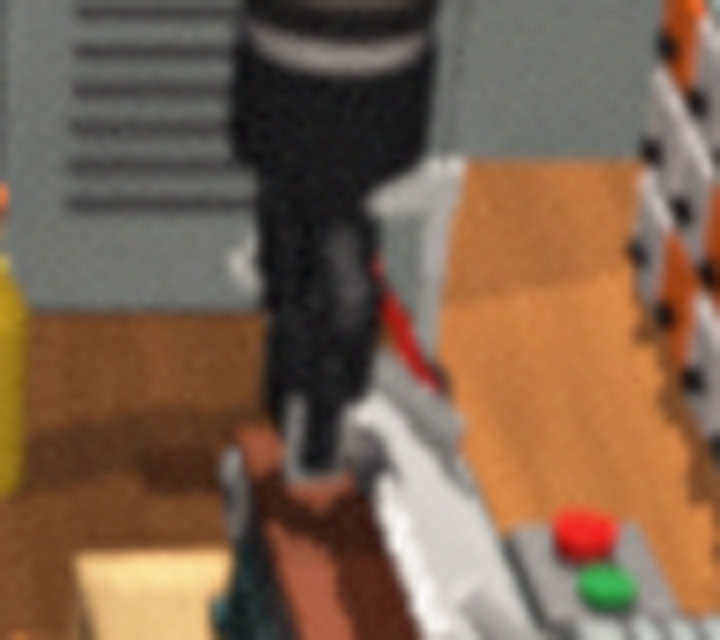

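The scene view shows the knob (245,440) centred between the fingers (190,480) and (305,400). Closing.

Request:
send_rows --targets '[[[1,0,0,0,0],[1,0,0,0,0],[1,0,0,0,0],[1,0,0,0,0],[1,0,0,0,0]]]'

```text
clock: 15.22
tcp_pos: [0.6162, 0.0655, 0.2355]
tcp_rot: [[-0.999, -0.048, -0.001], [-0.048, 0.999, 0.0], [0.001, 0.0, -1.0]]
contact_force: [-5.3, 1.1, 4.7]
grip_width: 0.0271
```

Gripped. Now the pointer's lean: I'll cast its red centreline from the unobstructed first pictures onto the vertical plane across the hinge axis.

```bash
cat >> h.py <<'E'
YAW=np.radians(2.7);XD=np.array([np.cos(YAW),np.sin(YAW),0]);YD=np.array([-np.sin(YAW),np.cos(YAW),0]);H=np.array([.7027,.069,.172])
def onplane(u,v,K,T,yl):
    d=T[:3,:3]@np.array([(u-K[0,2])/K[0,0],(v-K[1,2])/K[1,1],1]);o=T[:3,3]
    t=(yl-(o-H)@YD)/(d@YD);p=o+d*t-H;return p@XD,p[2]
def redw(im,x0,y0,x1,y1):
    f=im.astype(float);w=np.clip(f[...,2]-np.maximum(f[...,0],f[...,1])-90,0,120)
    m=np.zeros(w.shape);m[y0:y1,x0:x1]=1;return w*m
E
python3 - <<'E'
from h import *
for n,box,yls in(("scene0",(384,168,405,212),(.137,.130)),("side0",(328,142,348,172),(.130,.137)),("scene6",(384,168,405,212),(.137,))):
    im,d,K,T=load(n);w=redw(im,*box)
    rows=[(( (w[v]*np.arange(w.shape[1])).sum()/w[v].sum()),v,w[v].sum()) for v in range(w.shape[0]) if w[v].sum()>60]
    print(n,[(round(a,1),v,round(s)) for a,v,s in rows][::3])
    for yl in yls:
        p=np.array([onplane(a,v,K,T,yl) for a,v,s in rows])
        for sl in(slice(2,-2),slice(4,-6)):
            q=p[sl];vx,vy,x0,y0=cv2.fitLine((q*1000).astype(np.float32),cv2.DIST_HUBER,0,.01,.01).ravel()
            print(yl,"lean",np.arctan(-vx/vy),"at z-H=0: x",x0-y0*vx/vy,"top",p[0],"bot",p[-1])
E
```

```text
scene0 [(np.float64(390.7), 173, 180), (np.float64(390.3), 176, 456), (np.float64(391.4), 179, 390), (np.float64(393.1), 182, 330), (np.float64(393.6), 185, 396), (np.float64(394.4), 188, 446), (np.float64(395.5), 191, 425), (np.float64(396.2), 194, 405), (np.float64(396.3), 197, 247), (np.float64(397.0), 200, 277), (np.float64(397.9), 203, 216), (np.float64(399.5), 206, 225)]
0.137 lean 0.46730503 at z-H=0: x 8.073261 top [-0.03998525  0.09511745] bot [0.00757186 0.00077331]
0.137 lean 0.44759232 at z-H=0: x 7.0829296 top [-0.03998525  0.09511745] bot [0.00757186 0.00077331]
0.13 lean 0.46748102 at z-H=0: x 15.470948 top [-0.03579345  0.10144909] bot [0.01134002 0.00794538]
0.13 lean 0.44771832 at z-H=0: x 14.309546 top [-0.03579345  0.10144909] bot [0.01134002 0.00794538]
side0 [(np.float64(333.5), 147, 144), (np.float64(338.8), 159, 73), (np.float64(340.1), 162, 73)]
0.13 lean 0.48558503 at z-H=0: x 5.795416 top [-0.04178577  0.09387862] bot [-0.01055339  0.02850031]Traceback (most recent call last):
  File "<stdin>", line 9, in <module>
cv2.error: OpenCV(4.12.0) /io/opencv/modules/imgproc/src/linefit.cpp:50: error: (-215:Assertion failed) count > 0 in function 'fitLine2D_wods'
```

Request:
send_rows --targets '[[[1,-0.13,0,-0.13,0],[1,-0.13,0,-0.125,0],[1,-0.14,0,-0.115,0],[1,-0.14,0,-0.11,0],[1,-0.15,0,-0.1,0],[1,-0.15,0,-0.1,0],[1,-0.16,0,-0.085,0],[1,-0.16,0,-0.08,0],[1,0,0,0,0],[1,0,0,0,0]]]'

```text
clock: 16.48
tcp_pos: [0.6533, 0.0672, 0.2572]
tcp_rot: [[-0.999, -0.044, 0.002], [-0.044, 0.999, 0.004], [-0.002, 0.004, -1.0]]
contact_force: [6.2, 7.1, -15.1]
grip_width: 0.0269
```

Run:
```python
from h import *
from bench import r
for n in("scene","side"):
    k=r.get_calibration(n);im,d=r.camera(n);np.savez(n+"7.npz",im=im,d=d,K=k["intrinsics"],T=k["T"])
    if n=="scene":crop(im,310,130,110,90,7,"l1.png")
    elif n=="side":crop(im,310,120,70,60,11,"l2.png")
s=r.read_state();print(s["contact_force"],s["tcp_pos"])
```

```text
[  6.63771461   7.10414482 -15.10463579] [0.65326288 0.06721847 0.25713088]
```

View pics/l1.png

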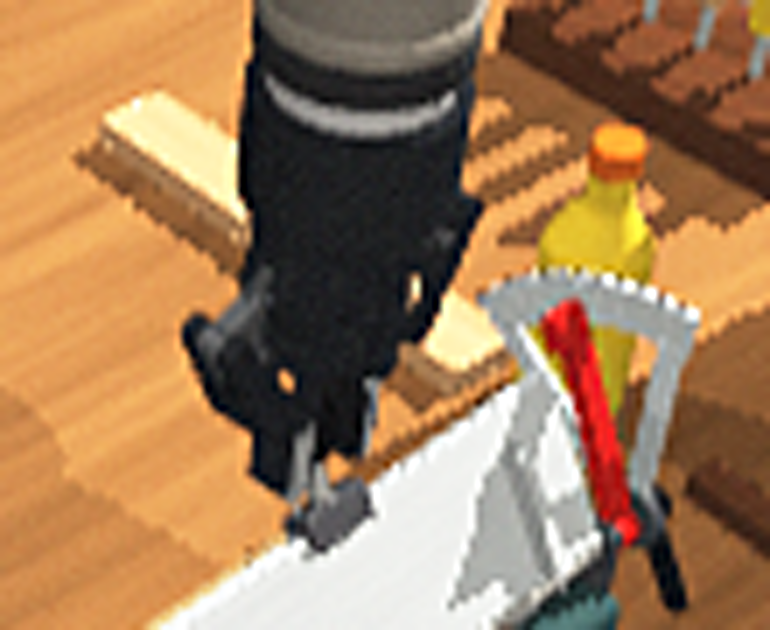

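View pics/l2.png

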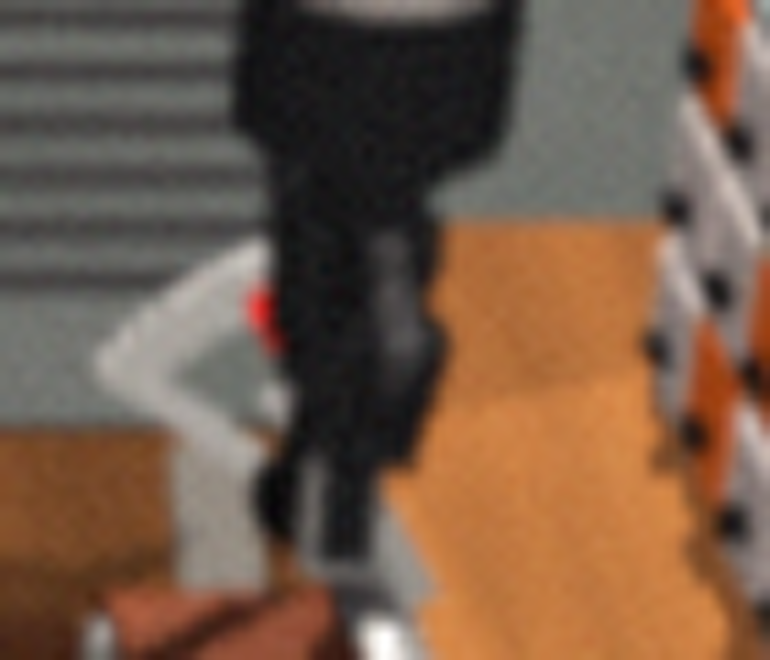

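The scene view shows the raised fence's left end (520,385)-(605,535) still a bit short of the pointer, and the gripper blocks the side view. The scene depth gives both back faces, so I'll fit their leans with the same method.

```bash
cat >> h.py <<'E'
def leans(n,save=None):
    im,d,K,T=load(n);P=cloud(d,K,T)-H;x=P@XD;y=P@YD;z=P[...,2]
    hsv=cv2.cvtColor(im,cv2.COLOR_BGR2HSV);out={}
    def fit(m,name):
        m=m.copy()
        for it in range(6):
            A=np.c_[z[m],y[m],np.ones(m.sum())];c,*_=np.linalg.lstsq(A,x[m],rcond=None)
            res=x-(c[0]*z+c[1]*y+c[2]);m=m0&(abs(res)<max(.0025,.008-.0015*it))
        # refit without y for pointer
        if name=="ptr":
            yaw=0;A=np.c_[z[m],np.ones(m.sum())];c,*_=np.linalg.lstsq(A,x[m],rcond=None);cc=(c[0],0,c[1])
            vx,vz,*_=cv2.fitLine(np.c_[x[m],z[m]].astype(np.float32)*1000,cv2.DIST_HUBER,0,.01,.01).ravel();a=np.arctan(-vx/vz)
            off=np.mean(x[m]*np.cos(a)+z[m]*np.sin(a))
        else:
            cc=c;a=np.arctan(-c[0]);off=np.mean(x[m]*np.cos(a)+z[m]*np.sin(a))
        print(n,name,m.sum(),"lean %.4f off %.4f yslope %.4f rms %.4f z %.3f-%.3f"%(a,off,cc[1],np.std(x[m]*np.cos(a)+z[m]*np.sin(a)),z[m].min(),z[m].max()));out[name]=a
        return m
    m0=(hsv[...,1]<60)&(abs(y)<.12)&(z>.012)&(z<.085)&(x>-.09)&(x<.03)&(hsv[...,2]>90)&(y*0+1>0)
    mf=fit(m0,"fence")
    r=redw(im,384,168,405,212)>40;m0=cv2.erode(r.astype(np.uint8),np.ones((1,3))).astype(bool)&(z>.02)&(z<.1);mp=fit(m0,"ptr")
    if save:
        v=im.copy();v[mf]=(255,0,255);v[mp]=(0,255,0);crop(v,310,130,110,90,7,save)
    return out
E
python3 - <<'E'
from h import *
leans("scene0");leans("scene6");leans("scene7","m1.png")
E
```

```text
scene0 fence 1267 lean 0.8420 off 0.0082 yslope -0.0018 rms 0.0009 z 0.012-0.071
scene0 ptr 46 lean 0.4480 off 0.0053 yslope 0.0000 rms 0.0011 z 0.020-0.094
scene6 fence 1258 lean 0.8402 off 0.0082 yslope 0.0005 rms 0.0009 z 0.012-0.084
scene6 ptr 43 lean 0.4886 off 0.0085 yslope 0.0000 rms 0.0012 z 0.021-0.093
scene7 fence 1471 lean 0.5508 off 0.0079 yslope -0.0021 rms 0.0011 z 0.012-0.084
scene7 ptr 53 lean 0.4642 off 0.0073 yslope 0.0000 rms 0.0011 z 0.020-0.094
```

View pics/m1.png

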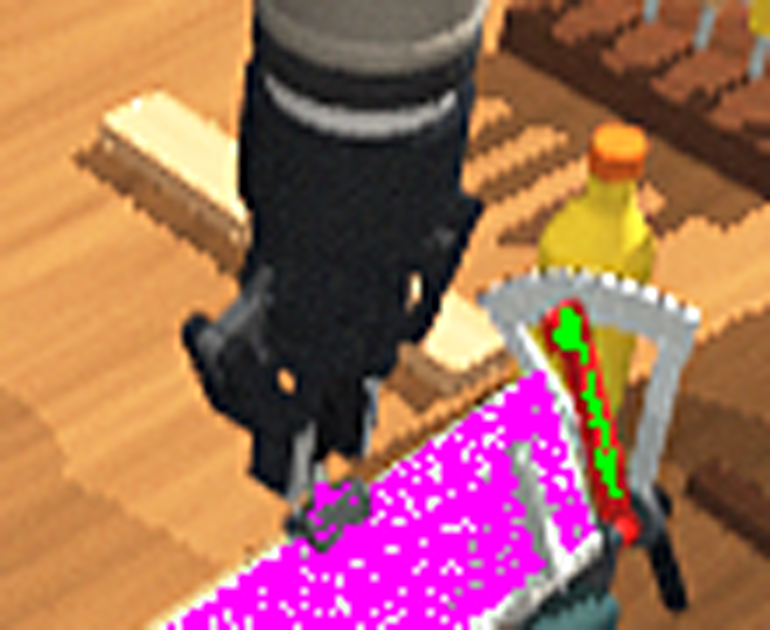

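```bash
cat >> h.py <<'E'
def ptrpts(names):
    Q=[]
    for n in names:
        im,d,K,T=load(n);P=cloud(d,K,T)-H;r=redw(im,384,168,405,212)>25
        p=P[r];Q.append(np.c_[p@XD,p@YD,p[:,2]])
    return np.vstack(Q)
E
python3 - <<'E'
from h import *
from scipy.optimize import brentq
Q=ptrpts([f"scene{i}" for i in range(8)])
Q=Q[(Q[:,2]>.015)&(Q[:,2]<.1)&(Q[:,1]>.12)&(Q[:,1]<.155)]
print(len(Q),np.percentile(Q[:,1],[5,25,50,75,95]))
for lo,hi in((.12,.126),(.126,.13),(.13,.133),(.133,.136),(.136,.139),(.139,.142),(.142,.15)):
    q=Q[(Q[:,1]>lo)&(Q[:,1]<hi)]
    if len(q)<8: continue
    vx,vz,*_=cv2.fitLine((q[:,[0,2]]*1000).astype(np.float32),cv2.DIST_HUBER,0,.01,.01).ravel();a=np.arctan(-vx/vz)
    e=q[:,0]*np.cos(.465)+q[:,2]*np.sin(.465)
    th=brentq(lambda t:np.median(q[:,0]*np.cos(t)+q[:,2]*np.sin(t))-.0081,.2,.7)
    k=q[:,2]>.06; 
    tt=brentq(lambda t:np.median(q[k,0]*np.cos(t)+q[k,2]*np.sin(t))-.0081,.2,.7) if k.sum()>5 else 0
    print(lo,len(q),"free lean %.4f off@.465 med %.4f p10/90 %s  constrained %.4f upper %.4f (%d)"%(a,np.median(e),np.percentile(e,[10,90]).round(4),th,tt,k.sum()))
E
```

```text
1034 [0.12925001 0.13371919 0.13639311 0.14059157 0.14406813]
0.126 68 free lean 0.4238 off@.465 med 0.0052 p10/90 [0.0011 0.0078]  constrained 0.4986 upper 0.4963 (67)
0.13 131 free lean 0.4576 off@.465 med 0.0060 p10/90 [0.0026 0.0092]  constrained 0.4932 upper 0.4844 (76)
0.133 280 free lean 0.4510 off@.465 med 0.0059 p10/90 [0.0015 0.0088]  constrained 0.5039 upper 0.4838 (96)
0.136 195 free lean 0.4676 off@.465 med 0.0069 p10/90 [0.0039 0.0089]  constrained 0.4869 upper 0.4782 (78)
0.139 183 free lean 0.4692 off@.465 med 0.0070 p10/90 [0.0051 0.0087]  constrained 0.4862 upper 0.4816 (85)
0.142 173 free lean 0.4761 off@.465 med 0.0066 p10/90 [0.0051 0.0082]  constrained 0.4903 upper 0.4876 (70)
```

Fence lean is about 0.551 now, and the pointer about 0.478 on the same depth scale. I'll move along the arc by the difference and take out the radial pull.

Request:
send_rows --targets '[[[1,-0.1,0,0,0],[1,-0.1,0,-0.01,0],[1,-0.1,0,-0.01,0],[1,0,0,0,0],[1,0,0,0,0]]]'

```text
clock: 17.2
tcp_pos: [0.6607, 0.0677, 0.2598]
tcp_rot: [[-0.999, -0.05, 0.0], [-0.05, 0.999, 0.001], [-0.0, 0.001, -1.0]]
contact_force: [2.7, 5.0, -10.7]
grip_width: 0.0265
```

```bash
cat > look.py <<'E'
import sys
from h import *
from bench import r
i=sys.argv[1]
for n in("scene","side"):
    k=r.get_calibration(n);im,d=r.camera(n);np.savez(n+i+".npz",im=im,d=d,K=k["intrinsics"],T=k["T"])
    if n=="scene":crop(im,365,155,60,60,10,f"s{i}.png")
    else:crop(im,310,120,70,60,11,f"t{i}.png")
s=r.read_state();print(s["clock"],s["contact_force"].round(1),s["tcp_pos"].round(4),s["grip_width"])
leans("scene"+i)
E
python3 look.py 8
```

```text
17.3 [  2.8   5.4 -11.5] [0.6607 0.0677 0.2598] 0.026884321162737444
scene8 fence 1467 lean 0.4929 off 0.0078 yslope -0.0015 rms 0.0011 z 0.012-0.084
scene8 ptr 47 lean 0.4534 off 0.0061 yslope 0.0000 rms 0.0011 z 0.022-0.093
```

View pics/s8.png

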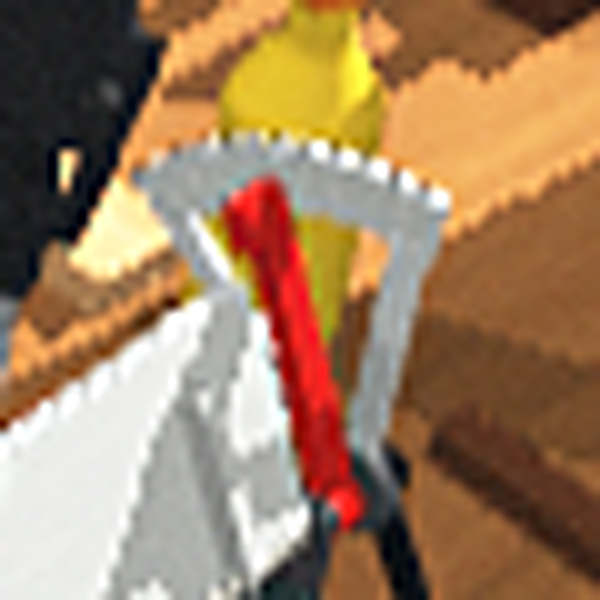

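View pics/t8.png

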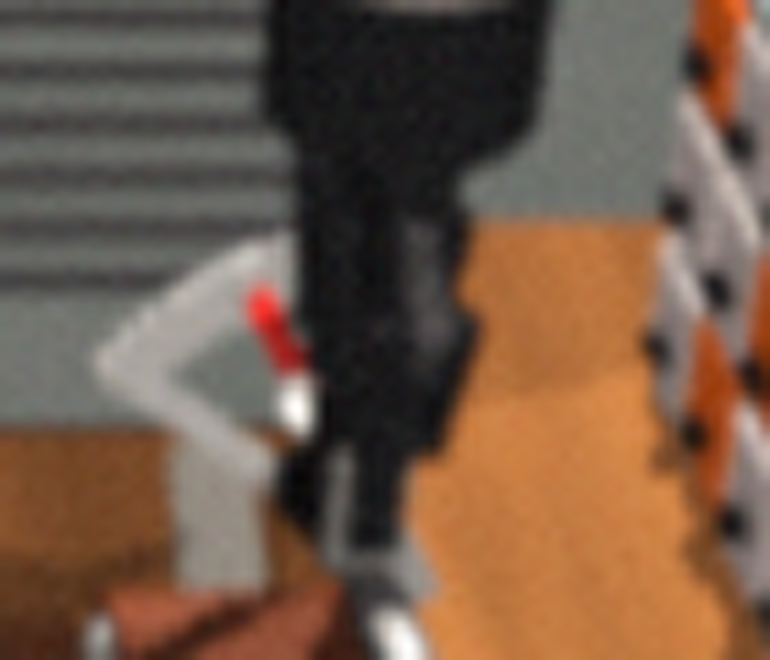

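```bash
cat > cmp.py <<'E'
import sys
from h import *
i=sys.argv[1]
im,d,K,T=load("scene"+i);P=cloud(d,K,T)-H;x=P@XD;y=P@YD;z=P[...,2];hsv=cv2.cvtColor(im,cv2.COLOR_BGR2HSV)
Q=ptrpts([f"scene{k}" for k in range(int(i)+1)])
t=.48;eq=Q[:,0]*np.cos(t)+Q[:,2]*np.sin(t);rq=-Q[:,0]*np.sin(t)+Q[:,2]*np.cos(t)
f=(hsv[...,1]<60)&(y>.06)&(y<.123)&(hsv[...,2]>90)
e=x*np.cos(t)+z*np.sin(t);rr=-x*np.sin(t)+z*np.cos(t);f&=abs(e-.008)<.012
for a,b in((.02,.03),(.03,.04),(.04,.05),(.05,.06),(.06,.073),(.073,.085),(.085,.1)):
    k=f&(rr>a)&(rr<b);o=[]
    for ylo in(.134,.137,.14):
        kq=(rq>a)&(rq<b)&(Q[:,1]>ylo)&(Q[:,1]<.148)&(abs(eq-.008)<.012);o.append((kq.sum(),round(np.median(eq[kq])*1000,2) if kq.any() else None))
    print(a,b,"fence",k.sum(),round(np.median(e[k])*1000,2) if k.any() else None,"ptr",o)
E
python3 cmp.py 8
```

```text
0.02 0.03 fence 55 7.85 ptr [(np.int64(92), np.float64(6.85)), (np.int64(50), np.float64(7.17)), (np.int64(36), np.float64(7.44))]
0.03 0.04 fence 54 7.75 ptr [(np.int64(109), np.float64(7.28)), (np.int64(65), np.float64(7.4)), (np.int64(41), np.float64(7.57))]
0.04 0.05 fence 59 7.57 ptr [(np.int64(105), np.float64(7.56)), (np.int64(65), np.float64(8.07)), (np.int64(43), np.float64(7.97))]
0.05 0.06 fence 57 7.43 ptr [(np.int64(104), np.float64(7.33)), (np.int64(67), np.float64(7.56)), (np.int64(44), np.float64(7.5))]
0.06 0.073 fence 82 6.83 ptr [(np.int64(131), np.float64(7.58)), (np.int64(86), np.float64(7.74)), (np.int64(54), np.float64(7.79))]
0.073 0.085 fence 65 6.04 ptr [(np.int64(107), np.float64(7.78)), (np.int64(66), np.float64(7.95)), (np.int64(41), np.float64(7.69))]
0.085 0.1 fence 0 None ptr [(np.int64(119), np.float64(7.84)), (np.int64(83), np.float64(7.69)), (np.int64(52), np.float64(7.34))]
```

The pooled pointer points have a constant offset of about 7.7 mm at lean 0.475–0.48, against 0.493 for the fence. It needs another 2 mm along the arc.

Request:
send_rows --targets '[[[1,-0.04,0,0.01,0],[1,-0.04,0,0.01,0],[1,0,0,0,0],[1,0,0,0,0],[1,0,0,0,0]]]'

```text
clock: 17.92
tcp_pos: [0.6636, 0.0658, 0.2615]
tcp_rot: [[-0.999, -0.045, 0.002], [-0.045, 0.999, -0.001], [-0.002, -0.001, -1.0]]
contact_force: [-0.2, 0.8, -0.2]
grip_width: -0.0001
```

```bash
python3 look.py 9; python3 cmp.py 9
```

```text
18.025 [1.3 0.4 0.5] [0.6633 0.0663 0.261 ] -7.655217932418977e-05
scene9 fence 1303 lean 0.8424 off 0.0083 yslope -0.0017 rms 0.0009 z 0.012-0.074
scene9 ptr 49 lean 0.4769 off 0.0079 yslope 0.0000 rms 0.0010 z 0.022-0.093
0.02 0.03 fence 68 0.3 ptr [(np.int64(102), np.float64(6.83)), (np.int64(56), np.float64(7.16)), (np.int64(40), np.float64(7.17))]
0.03 0.04 fence 33 -1.8 ptr [(np.int64(121), np.float64(7.31)), (np.int64(72), np.float64(7.46)), (np.int64(43), np.float64(7.71))]
0.04 0.05 fence 13 0.19 ptr [(np.int64(120), np.float64(7.71)), (np.int64(72), np.float64(8.09)), (np.int64(47), np.float64(7.97))]
0.05 0.06 fence 9 -0.89 ptr [(np.int64(116), np.float64(7.41)), (np.int64(77), np.float64(7.59)), (np.int64(48), np.float64(7.63))]
0.06 0.073 fence 1 -3.41 ptr [(np.int64(148), np.float64(7.56)), (np.int64(95), np.float64(7.77)), (np.int64(60), np.float64(7.79))]
0.073 0.085 fence 0 None ptr [(np.int64(120), np.float64(7.69)), (np.int64(74), np.float64(7.89)), (np.int64(46), np.float64(7.51))]
0.085 0.1 fence 0 None ptr [(np.int64(133), np.float64(7.99)), (np.int64(91), np.float64(7.84)), (np.int64(55), np.float64(7.45))]
```

View pics/s9.png

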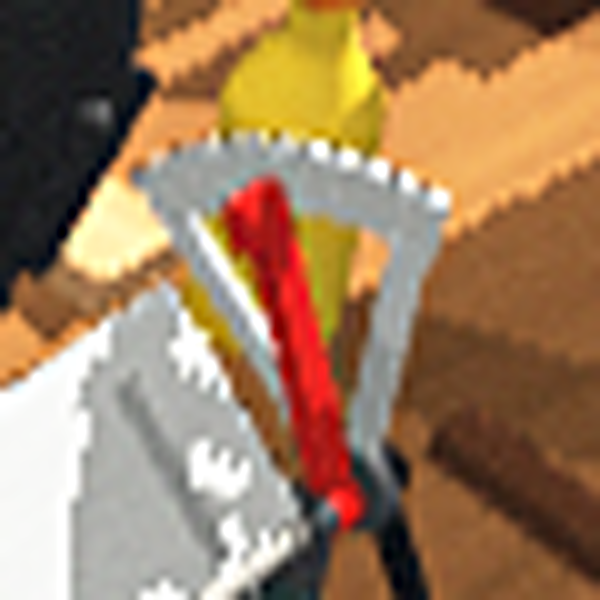

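View pics/t9.png

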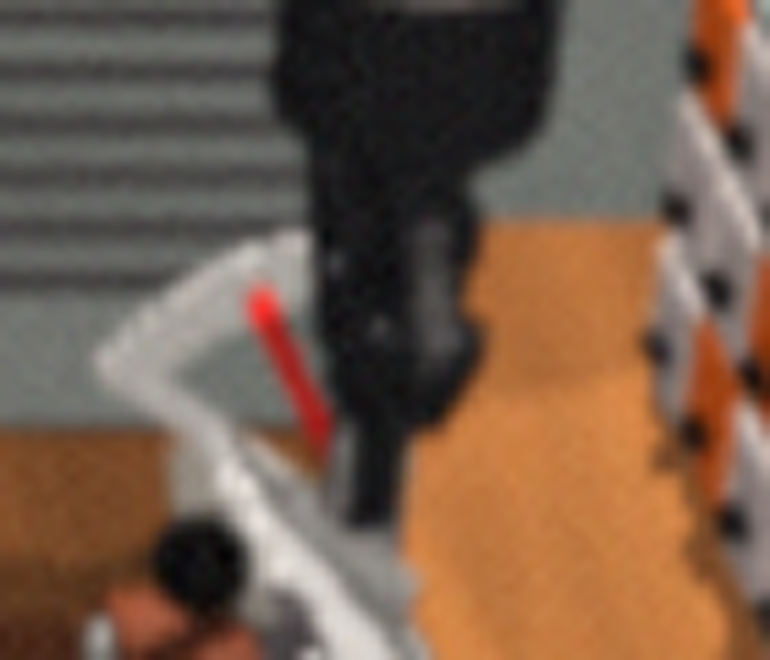

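The knob slipped out and the fence is back on its stop; everything else is undisturbed. The knob sat too near the tips and off-centre. I'll compare finger and knob positions in the pre-grip pictures to correct the grasp.

Run:
```python
from h import *
for n in("side6","scene6"):
    im,d,K,T=load(n)
    tcp=np.array([.617,.0648,.2349])
    for nm,p in(("tcp",tcp),("right tip",tcp+[0,-.04,.004]),("left tip",tcp+[0,.04,.004]),("knob est",np.array([.6187,.064,.2505]))): print(n,nm,proj(p,K,T).round(1))
# circles of knob
for n,c in(("scene0",(344,192)),("side0",(327,171)),("side9",(328,171)),("scene5",(344,192)),("side5",(328,171))):
    im,d,K,T=load(n);x,y=c;g=im[y-13:y+14,x-13:x+14].max(2).astype(np.uint8)
    m=(g<75).astype(np.uint8);cn,_=cv2.findContours(m,cv2.RETR_EXTERNAL,cv2.CHAIN_APPROX_NONE);k=max(cn,key=cv2.contourArea)
    (a,b),rr=cv2.minEnclosingCircle(k);M=cv2.moments(k);print(n,(a+x-13,b+y-13),rr,(M['m10']/M['m00']+x-13,M['m01']/M['m00']+y-13),cv2.contourArea(k))
im,*_=load("side9");crop(im,310,150,50,40,15,"n1.png")
im,*_=load("side6");crop(im,310,150,50,40,15,"n2.png")
im,*_=load("scene9");crop(im,310,140,80,70,8,"n3.png")
```

```text
side6 tcp [326.5 175.2]
side6 right tip [328.3 180.7]
side6 left tip [325.  167.7]
side6 knob est [327.5 171. ]
scene6 tcp [342.9 196.2]
scene6 right tip [332.1 201.6]
scene6 left tip [353.6 188.8]
scene6 knob est [343.6 192.3]
scene0 (343.8432836532593, 191.93283557891846) 5.266081809997559 (343.78, 192.01333333333332) 75.0
side0 (327.5, 171.5) 4.743516445159912 (327.54368932038835, 171.1294498381877) 51.5
side9 (328.0, 176.82353019714355) 10.025155067443848 (327.32947976878614, 175.14065510597302) 86.5
scene5 (343.8432836532593, 191.93283557891846) 5.266081809997559 (343.8421052631579, 192.0) 76.0
side5 (328.0, 176.82353019714355) 10.025155067443848 (327.23312883435585, 174.879345603272) 81.5
```

View pics/n1.png

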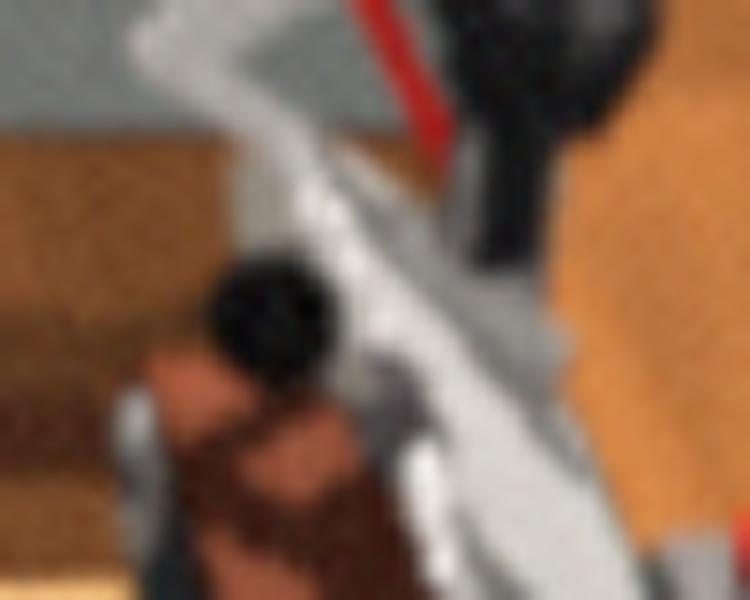

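View pics/n2.png

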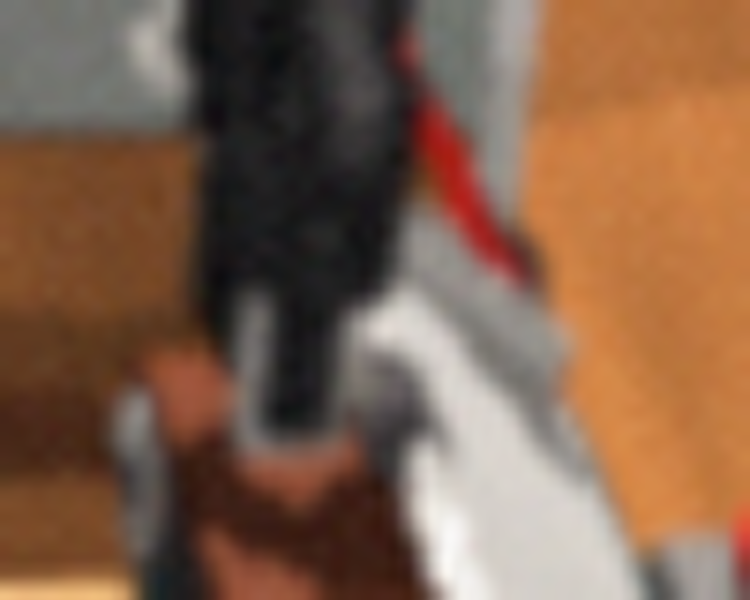

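View pics/n3.png

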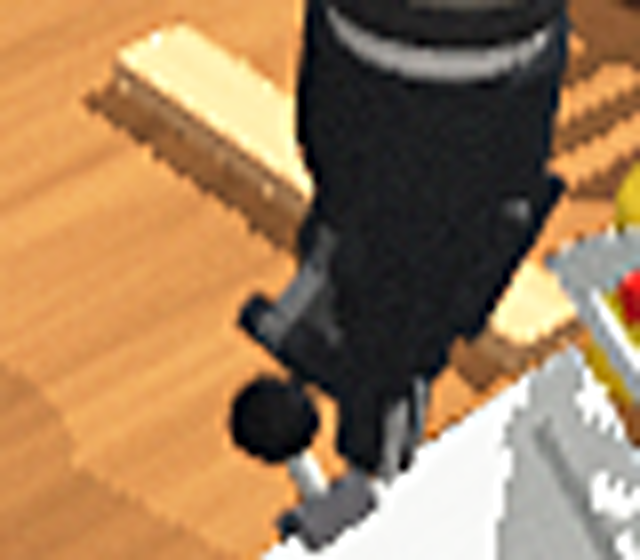

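The side picture (n2) has the finger tip at (293,445) and the knob behind it, so x was good to about 2 mm. The grasp point sat above the ball's centre, and the ball crept out during the fast lift. I'll regrasp with the pads centred on the ball and lift in slower, checked steps.

Request:
send_rows --targets '[[[1,0,0,-0.75,0],[1,0,0,-0.75,0],[0.4,0.8,0.03,0,0],[0.4,0.8,0,0,0],[0.4,0,0,0,0],[0.4,0,0,0.8,0],[0.4,0,0,0.8,0],[0.4,0,0,0.8,0],[0.4,0,0,0.1,0],[0.4,0,0,0,0]]]'

```text
clock: 19.27
tcp_pos: [0.6159, 0.0656, 0.2308]
tcp_rot: [[-0.999, -0.047, 0.001], [-0.047, 0.999, 0.0], [-0.001, 0.0, -1.0]]
contact_force: [-0.8, -0.6, 0.6]
grip_width: 0.0517
```

```bash
cat > look2.py <<'E'
import sys
from h import *
from bench import r
i=sys.argv[1]
for n in("scene","side"):
    k=r.get_calibration(n);im,d=r.camera(n);np.savez(n+i+".npz",im=im,d=d,K=k["intrinsics"],T=k["T"])
    if n=="scene":a=im[160:215,315:375]
    else:b=im[145:200,300:360]
cv2.imwrite(f"pics/u{i}.png",cv2.resize(np.hstack([a,b]),None,fx=6.5,fy=6.5,interpolation=cv2.INTER_CUBIC))
s=r.read_state();print(s["clock"],s["contact_force"].round(1),s["torque"].round(2),s["tcp_pos"].round(4),s["grip_width"])
leans("scene"+i)
E
python3 look2.py 10
```

```text
19.375 [0.7 0.4 0.6] [ 0.01  0.04 -0.01] [0.616  0.0658 0.2315] 0.05124819131928141
scene10 fence 1260 lean 0.8407 off 0.0081 yslope -0.0026 rms 0.0009 z 0.012-0.084
scene10 ptr 48 lean 0.4773 off 0.0079 yslope 0.0000 rms 0.0012 z 0.024-0.095
```

View pics/u10.png

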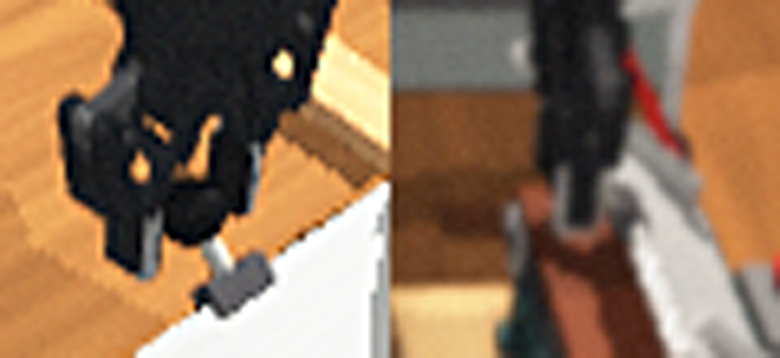

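Request:
send_rows --targets '[[[1,0,0,0,0],[1,0,0,0,0],[1,0,0,0,0],[1,0,0,0,0],[1,0,0,0,0],[1,0,0,0,0]]]'

```text
clock: 20.12
tcp_pos: [0.6157, 0.0655, 0.2315]
tcp_rot: [[-0.999, -0.047, 0.002], [-0.047, 0.999, -0.0], [-0.002, -0.001, -1.0]]
contact_force: [-0.9, -0.3, 5.5]
grip_width: 0.0272
```

Request:
send_rows --targets '[[[1,-0.065,0,-0.065,0],[1,-0.065,0,-0.063,0],[1,-0.065,0,-0.063,0],[1,-0.065,0,-0.06,0],[1,0,0,0,0]]]'

```text
clock: 20.75
tcp_pos: [0.6212, 0.0657, 0.2371]
tcp_rot: [[-0.999, -0.048, -0.005], [-0.048, 0.999, -0.001], [0.005, -0.001, -1.0]]
contact_force: [-5.8, -0.6, 2.2]
grip_width: 0.0272
```

```bash
python3 look2.py 11
```

```text
20.85 [-6.4 -0.4  2.4] [-0.21  1.29  0.03] [0.6211 0.0657 0.237 ] 0.0275391415491767
scene11 fence 1362 lean 0.7794 off 0.0084 yslope -0.0004 rms 0.0009 z 0.012-0.084
scene11 ptr 44 lean 0.4557 off 0.0059 yslope 0.0000 rms 0.0012 z 0.026-0.094
```

View pics/u11.png

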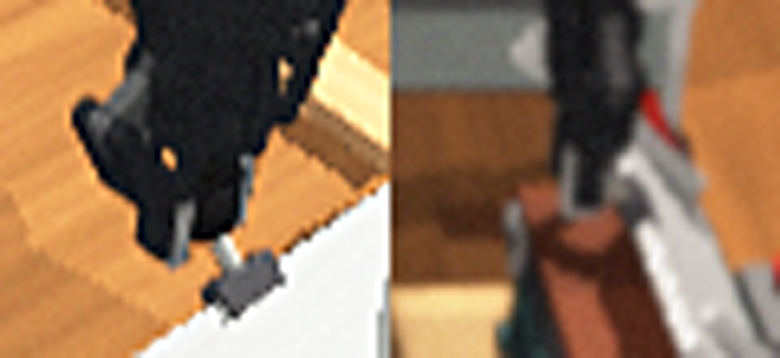

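Tracking well: fence lean 0.779, and the ball is held. Continuing slowly.

Request:
send_rows --targets '[[[1,-0.07,0,-0.06,0],[1,-0.07,0,-0.058,0],[1,-0.07,0,-0.056,0],[1,-0.072,0,-0.054,0],[1,-0.074,0,-0.052,0],[1,-0.075,0,-0.05,0],[1,-0.077,0,-0.05,0],[1,-0.077,0,-0.048,0],[1,0,0,0,0]]]'

```text
clock: 21.98
tcp_pos: [0.641, 0.0667, 0.2499]
tcp_rot: [[-0.999, -0.049, 0.001], [-0.049, 0.999, 0.0], [-0.001, -0.0, -1.0]]
contact_force: [1.1, -0.3, -5.0]
grip_width: 0.0269
```

```bash
python3 look2.py 12
```

```text
22.075 [ 0.9  0.1 -6. ] [-0.09 -0.04  0.89] [0.6408 0.0667 0.2498] 0.027208107188143864
scene12 fence 1434 lean 0.6039 off 0.0078 yslope -0.0000 rms 0.0011 z 0.012-0.085
scene12 ptr 44 lean 0.4545 off 0.0061 yslope 0.0000 rms 0.0013 z 0.027-0.095
```

View pics/u12.png

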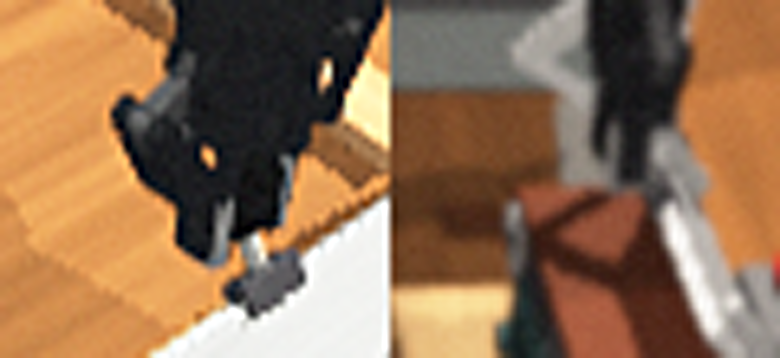

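Request:
send_rows --targets '[[[1,-0.07,0,-0.04,0],[1,-0.07,0,-0.04,0],[1,-0.07,0,-0.036,0],[1,-0.07,0,-0.034,0],[1,-0.07,0,-0.032,0],[1,-0.07,0,-0.03,0],[1,0,0,0,0],[1,0,0,0,0]]]'

```text
clock: 23.08
tcp_pos: [0.6531, 0.0673, 0.2561]
tcp_rot: [[-0.999, -0.047, -0.0], [-0.047, 0.999, 0.0], [0.0, 0.0, -1.0]]
contact_force: [4.6, 1.5, -16.9]
grip_width: 0.0272
```

```bash
python3 look2.py 13; python3 cmp.py 13
```

```text
23.175 [  5.9   2.2 -16.6] [ 0.16 -0.85  0.44] [0.653  0.0673 0.2561] 0.02725506131438382
scene13 fence 1427 lean 0.5179 off 0.0082 yslope -0.0004 rms 0.0011 z 0.012-0.084
scene13 ptr 54 lean 0.4610 off 0.0072 yslope 0.0000 rms 0.0012 z 0.021-0.096
0.02 0.03 fence 56 7.58 ptr [(np.int64(144), np.float64(6.92)), (np.int64(79), np.float64(7.16)), (np.int64(58), np.float64(7.17))]
0.03 0.04 fence 61 7.34 ptr [(np.int64(169), np.float64(7.28)), (np.int64(101), np.float64(7.46)), (np.int64(62), np.float64(7.62))]
0.04 0.05 fence 58 6.56 ptr [(np.int64(165), np.float64(7.55)), (np.int64(100), np.float64(8.01)), (np.int64(66), np.float64(7.69))]
0.05 0.06 fence 57 6.59 ptr [(np.int64(164), np.float64(7.33)), (np.int64(107), np.float64(7.56)), (np.int64(69), np.float64(7.49))]
0.06 0.073 fence 82 6.04 ptr [(np.int64(213), np.float64(7.51)), (np.int64(135), np.float64(7.72)), (np.int64(82), np.float64(7.66))]
0.073 0.085 fence 66 4.38 ptr [(np.int64(172), np.float64(7.68)), (np.int64(103), np.float64(7.84)), (np.int64(65), np.float64(7.64))]
0.085 0.1 fence 0 None ptr [(np.int64(184), np.float64(8.13)), (np.int64(128), np.float64(7.98)), (np.int64(75), np.float64(7.72))]
```

View pics/u13.png

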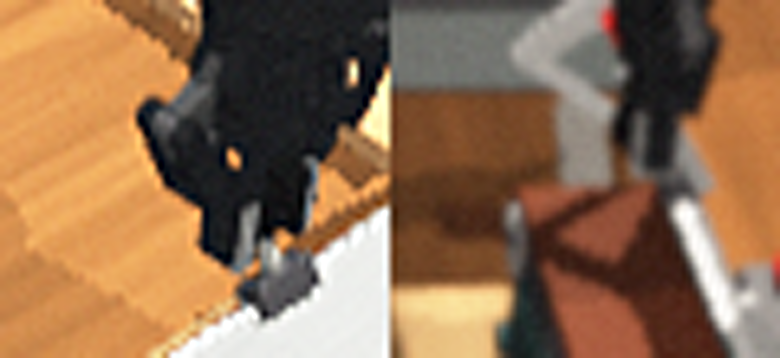

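Lean is 0.518 and the ball has crept about 7 mm in the pads under a radial pull of about 17 N. I'll relieve that pull first and check.

Request:
send_rows --targets '[[[1,-0.02,0,0.04,0],[1,-0.02,0,0.04,0],[1,-0.02,0,0.04,0],[1,0,0,0,0],[1,0,0,0,0]]]'

```text
clock: 23.8
tcp_pos: [0.6542, 0.0673, 0.2564]
tcp_rot: [[-0.999, -0.047, 0.0], [-0.047, 0.999, -0.002], [0.0, -0.002, -1.0]]
contact_force: [-5.5, -2.2, 2.8]
grip_width: 0.0272
```

```bash
python3 look2.py 14
```

```text
23.9 [-5.6 -1.   4.6] [-0.51  1.38  0.42] [0.6542 0.0673 0.2564] 0.027110065470064556
scene14 fence 1467 lean 0.5047 off 0.0079 yslope -0.0011 rms 0.0011 z 0.012-0.084
scene14 ptr 51 lean 0.4548 off 0.0064 yslope 0.0000 rms 0.0011 z 0.021-0.094
```

View pics/u14.png

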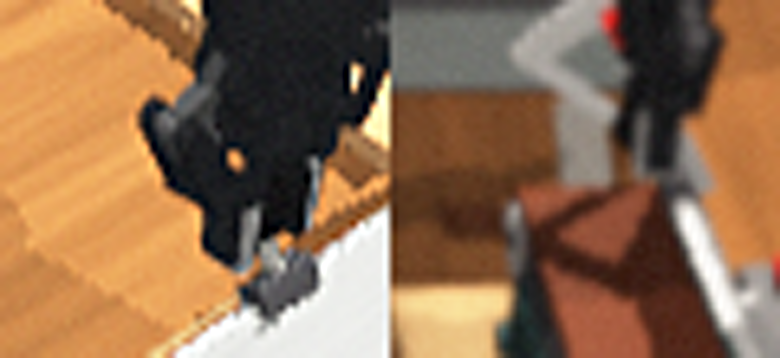

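Pull relieved with no further slip; lean is 0.505. About 3 mm of arc left.

Request:
send_rows --targets '[[[1,-0.025,0,-0.014,0],[1,-0.025,0,-0.014,0],[1,-0.025,0,-0.014,0],[1,-0.025,0,-0.014,0],[1,0,0,0,0],[1,0,0,0,0],[1,0,0,0,0]]]'

```text
clock: 24.78
tcp_pos: [0.6577, 0.0675, 0.2575]
tcp_rot: [[-0.999, -0.048, 0.001], [-0.048, 0.999, -0.001], [-0.001, -0.001, -1.0]]
contact_force: [-5.4, -2.1, 5.7]
grip_width: 0.0269
```

```bash
python3 look2.py 15; python3 cmp.py 15
```

```text
24.875 [-5.5 -2.2  4.9] [-0.33  1.39  0.75] [0.6577 0.0675 0.2574] 0.02698920665625641
scene15 fence 1428 lean 0.4796 off 0.0077 yslope -0.0016 rms 0.0011 z 0.012-0.083
scene15 ptr 55 lean 0.4896 off 0.0086 yslope 0.0000 rms 0.0010 z 0.021-0.094
0.02 0.03 fence 51 8.46 ptr [(np.int64(163), np.float64(7.09)), (np.int64(90), np.float64(7.17)), (np.int64(65), np.float64(7.17))]
0.03 0.04 fence 55 8.12 ptr [(np.int64(195), np.float64(7.31)), (np.int64(116), np.float64(7.46)), (np.int64(72), np.float64(7.62))]
0.04 0.05 fence 58 7.94 ptr [(np.int64(188), np.float64(7.54)), (np.int64(114), np.float64(8.03)), (np.int64(75), np.float64(7.66))]
0.05 0.06 fence 58 7.9 ptr [(np.int64(189), np.float64(7.25)), (np.int64(123), np.float64(7.56)), (np.int64(80), np.float64(7.47))]
0.06 0.073 fence 82 7.54 ptr [(np.int64(240), np.float64(7.48)), (np.int64(152), np.float64(7.71)), (np.int64(94), np.float64(7.6))]
0.073 0.085 fence 64 6.69 ptr [(np.int64(199), np.float64(7.7)), (np.int64(119), np.float64(7.92)), (np.int64(74), np.float64(7.71))]
0.085 0.1 fence 0 None ptr [(np.int64(210), np.float64(8.14)), (np.int64(143), np.float64(7.99)), (np.int64(83), np.float64(7.8))]
```

View pics/u15.png

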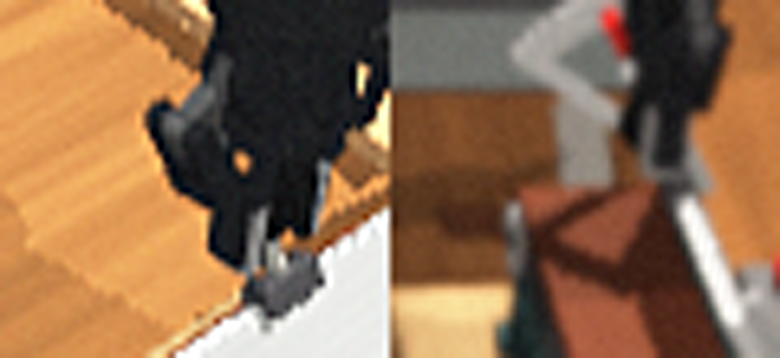

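Lean is 0.480 against 0.47–0.48 for the pointer, with faces flush to about 0.2 mm near the top. Holding a second to test for creep, with a closer look.

Request:
send_rows --targets '[[[1,0,0,0,0],[1,0,0,0,0],[1,0,0,0,0],[1,0,0,0,0],[1,0,0,0,0],[1,0,0,0,0],[1,0,0,0,0],[1,0,0,0,0],[1,0,0,0,0],[1,0,0,0,0],[1,0,0,0,0],[1,0,0,0,0]]]'

```text
clock: 26.38
tcp_pos: [0.6577, 0.0675, 0.2575]
tcp_rot: [[-0.999, -0.048, 0.001], [-0.048, 0.999, -0.001], [-0.001, -0.001, -1.0]]
contact_force: [-6.7, -1.1, 5.0]
grip_width: 0.0271
```

```bash
python3 look.py 16
python3 - <<'E'
from h import *
Q=ptrpts([f"scene{k}" for k in range(17)])
for lo in(.134,.136,.138,.14):
    q=Q[(Q[:,1]>lo)&(Q[:,1]<.148)&(Q[:,2]>.015)&(Q[:,2]<.09)]
    e=q[:,0]*np.cos(.475)+q[:,2]*np.sin(.475);q=q[abs(e-.0075)<.003]
    vx,vz,*_=cv2.fitLine((q[:,[0,2]]*1000).astype(np.float32),cv2.DIST_HUBER,0,.01,.01).ravel();print(lo,len(q),np.arctan(-vx/vz))
E
```

```text
26.475 [-6.4 -1.9  6.4] [0.6577 0.0675 0.2574] 0.026707853682182137
scene16 fence 1444 lean 0.4832 off 0.0079 yslope -0.0022 rms 0.0011 z 0.012-0.084
scene16 ptr 47 lean 0.4649 off 0.0068 yslope 0.0000 rms 0.0011 z 0.021-0.094
0.134 1302 0.47244167
0.136 1032 0.47364146
0.138 790 0.47262686
0.14 582 0.4745484
```

View pics/s16.png

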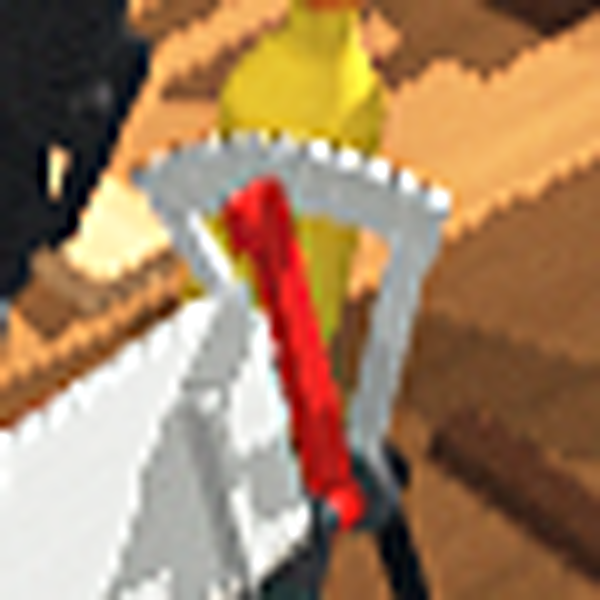

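View pics/t16.png

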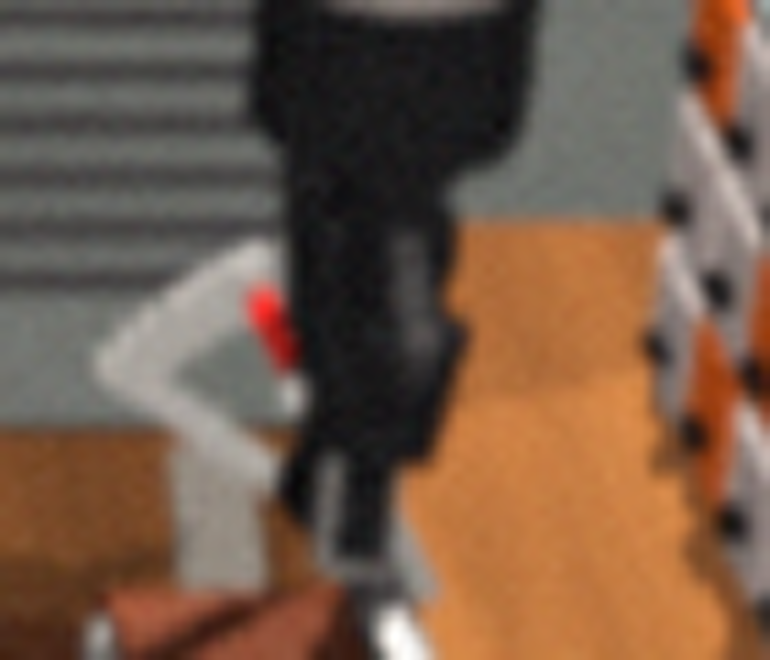

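Pointer 0.473 (pooled fit), fence 0.48, and steady. One last 1 mm nudge, then a final check.

Request:
send_rows --targets '[[[1,-0.016,0,-0.008,0],[1,-0.016,0,-0.008,0],[1,0,0,0,0],[1,0,0,0,0],[1,0,0,0,0],[1,0,0,0,0],[1,0,0,0,0],[1,0,0,0,0],[1,0,0,0,0],[1,0,0,0,0]]]'

```text
clock: 27.72
tcp_pos: [0.6586, 0.0676, 0.2578]
tcp_rot: [[-0.999, -0.048, 0.001], [-0.048, 0.999, -0.001], [-0.001, -0.001, -1.0]]
contact_force: [-5.5, -3.0, 6.0]
grip_width: 0.0273
```

```bash
python3 look.py 17
python3 - <<'E'
from h import *
from bench import r
im,*_=load("scene17");cv2.imwrite("pics/z17.png",im)
a,*_=load("scene0");df=np.abs(im.astype(int)-a).max(2)
for i in (18,19):
    im,d=r.camera("scene");k=r.get_calibration("scene");np.savez(f"scene{i}.npz",im=im,d=d,K=k["intrinsics"],T=k["T"]);leans(f"scene{i}")
E
```

```text
27.825 [-5.3 -2.5  5.3] [0.6586 0.0676 0.2579] 0.02713818962495529
scene17 fence 1454 lean 0.4697 off 0.0077 yslope -0.0023 rms 0.0011 z 0.012-0.084
scene17 ptr 60 lean 0.4550 off 0.0061 yslope 0.0000 rms 0.0011 z 0.021-0.094
scene18 fence 1431 lean 0.4788 off 0.0080 yslope -0.0038 rms 0.0011 z 0.012-0.084
scene18 ptr 53 lean 0.4605 off 0.0064 yslope 0.0000 rms 0.0011 z 0.022-0.093
scene19 fence 1452 lean 0.4798 off 0.0080 yslope -0.0017 rms 0.0011 z 0.012-0.085
scene19 ptr 55 lean 0.4683 off 0.0071 yslope 0.0000 rms 0.0010 z 0.022-0.094
```

View pics/z17.png

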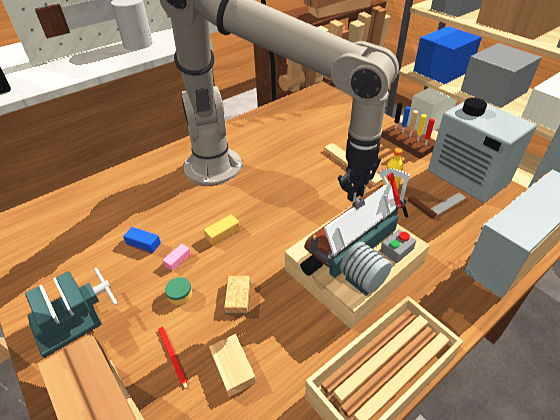

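The final picture shows the drawer shut, the bystanders where they were, and the fence held at about 0.476 next to the pointer (about 0.473).

```bash
python3 -c "
from bench import r
print(r.job_done())"
```

```text
the job is handed in; nothing more can be done
None
```

I put the smaller tan block flat in the drawer and pushed the drawer fully home. I then raised the fence by its knob to the red pointer and handed the job in at about 28 s, still gripping the knob.

**Drawer:** wrist depth showed the drawer face and base frame in one plane to about 0.5 mm, measured just after shutting it.

**Fence:** the last three depth fits gave a lean of 0.470, 0.479 and 0.480 rad. Pooled fits put the pointer at about 0.473 rad. The fence's position did not visibly change over more than a second of holding.

**Everything else:** I judged by eye in the last picture that the pointer and the bystanders had not moved.

**What went wrong or disagreed:**
- **Knob slipped once:** on my first lift the knob slid out of the pads near the pointer, and the fence fell back to its stop. I regrasped with the pads centred on the ball and lifted more slowly.
- **Ball off-centre in the grip:** it crept about 7 mm during the second lift and still sits off-centre in the pads.
- **Light contact in the drawer:** the gripper touched something, probably the base edge, with about 5 N while lowering the block, so I backed it off before release.
- **Pointer readings vary:** single-frame fits ranged from 0.45 to 0.49 rad, so I relied on the pooled value.

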